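Index a stand foot in the V jig by feeling for its flat, then clamp it

TASK

Put the round wooden stand foot into the V of the jig, standing on the jig's bed, and roll it there by feel until the flat hidden on its collar beds fully against the yellow wall, with the round side still touching the dark wall. Then push the red clamp forward until its jaw is snug against the foot, let go, and leave everything else on the bench where it is.

Things in the scene. Friction and masses are not known exactly. Their poses are not given: they have to be found in the camera images.
- foot_grip (a point): Stand foot (loose, upright, about 0.55 kg): middle of its round upright wooden stub, on the foot's axis, 69 mm above its underside. Stub diameter 40 mm, from 38 to 100 mm above the underside. Below it a round wooden flange, radius 56 mm, 26 to 38 mm up. z is up; the yaw does NOT tell where the flat is.
- foot_base (a point): Centre of the foot's underside: an aluminium collar 26 mm high under the flange, which hides it from above. Radius 50 mm, with one full-height flat 8 mm deep (42 mm from the axis, 54 mm wide). It was pressed on at any angle, unlike from foot to foot, so the tracked yaw does not tell where the flat faces; it does not turn in the flange in ordinary handling.
- jig: Jig fixed to the bench: plywood bed 12 mm thick (x -198 to 88, y -95 to 95 mm) with two walls 22 mm high on it, a 90 degree V. x points along the V's middle line into its corner (at x 65.1, y -5.7 mm), the V opens to -x, y left, z up. Origin at bench height below where the foot's axis stands when home. Touching both walls with round parts only, the axis is at x -5.7, y -5.7 mm.
- wall_yellow (a point): Point on the inner face of the yellow wall (jig +y side), half-way up it (23 mm above the bench), nearest the jig's origin: 42 mm from the home axis in the jig direction (+x,+y) at 45 degrees; the face looks back along it. The wall runs 118 mm from the V's corner; the foot's flange passes over it, only the collar meets it. Axes as the jig's.
- wall_dark (a point): The same point on the dark steel wall (jig -y side): 50 mm from the home axis in the jig direction (+x,-y) at 45 degrees; the face looks back along it. Axes as the jig's.
- clamp (a joint): Travel of the red push clamp, m: 0 fully back, at most 0.056; slides along the jig's +x towards the V with about 3 N friction, stays where left. Its upright jaw face (44 mm wide) is at jig x = -0.101 + travel; it meets the foot's flange at 0.045 when the foot is home, at about 0.039 if the flat is not.
- clamp_grip (a point): Middle of the red clamp's upright grip, a block 24 mm along the jig's x and 32 mm across, free from 22 to 82 mm above the bed. This point is 60 mm above the bed (72 above the bench), 36 mm behind the jaw face. Axes as the jig's.
- block_a: Bystander: stained wooden block 62 x 62 x 70 mm; origin under its centre.
- block_b: Bystander: stained wooden block 62 x 62 x 70 mm; origin under its centre.
- brush: Bystander: brush lying beyond the work area; origin under its middle.
- mallet: Bystander: hammer lying to the right; origin under its middle.
- sanding_block: Bystander: cork and wood sanding block 60 x 110 x 40 mm, to the right; origin under its centre.

How it is judged:
By the outcome, as a careful person would: the job done as asked, in the order asked, and still so for the second after the job is handed in, with the robot touching nothing.
It also fails if it takes over 72 s, if anything falls off the work surface, if the arm or the gripper's body presses on something with over 40 N, if the wrist force passes 120 N, or if a joint passes its speed limit or range.

ROBOT

A 6-joint arm with a two-finger parallel gripper is mounted at the origin on the work surface. World frame = base frame: x ahead of the robot, y to its left, z up, the work surface at z = 0. Lengths are in mm, angles in rad, forces in N, time in s.
With the tool pointing down it reaches from about 400 to 925 mm from the base axis. Payload 3.4 kg.
Tool frame: the origin (TCP) lies at the very end of the fingers, on their centre line; the grasp point (between the pads) lies 19 mm behind it (grip_depth is the distance from the TCP to the grasp point, in mm); z points along the fingers, y is the line along which they close (so a half turn about z gives the same grasp; the last joint's range is limited). The gripper opens to 85 mm and grips with 20 to 120 N. Pads are 22 mm wide; open, the fingers measure 114 mm over their backs; the gripper's body (76 mm by 85 mm) begins 54 mm behind the grasp point. The pads swing forward as they close: fully open they stand 13 mm farther back than shut.
Start: joints at [-1.361, 0.307, 1.506, -0, 1.328, -0.073], TCP at [160.427, -552.172, 231.305] pointing down, gripper open.
Joint ranges: [-3.12, 3.12], [-1.05, 2.28], [0.14, 2.33], [-1.42, 4.57], [0.1, 2.73], [-2.68, 2.68]. Speed limits (rad/s): [2.57, 2.57, 3.14, 3.14, 3.14, 3.14].

INTERFACE

Orientations are given as a unit quaternion [x, y, z, w].
In Python, from workcell import sense, grab_frame, sign_off, trace, landmark_of, grip_depth gives the robot as it stands.
- The arm moves only by the tool arm_command, never from a script. Its argument "commands" is a list of rows, each an object of numbers: "dx", "dy", "dz": the shift along the tool's x, y, z as a fraction of full scale; "yaw": the turn about the tool's z as a fraction of full scale. In form: [{"dx": .., "dy": .., "dz": .., "yaw": ..}, ...]. A call has 1 to 8 rows; each row shifts and turns the commanded pose from where the row before left it, along the tool's axes as they then stand; what a row does not reach is not made up. Full scale, the value 1, is 0.3 m for a shift and 5 degrees for a turn. A row lasts 1/12 s, in which the tool goes at most 41.7 mm and 7.16 degrees, less where a joint would pass 70% of its speed; a pose out of reach is approached as far as the arm can. A call with a number of a shift or a turn outside -1 to 1 is refused whole. A call with a gripper value outside its range is refused whole. "fingers" is the opening, from 0 (shut) to 1 (fully open), set as the call begins (left out, the last holds). The fingers move at their own pace and stop on an object; the grip force is fixed at half the most. Time passes only in rows, so rows that do not move let the fingers close. It gives the time, the measured TCP pose, the force, the opening and the grip force at its end, in the units of the state.
- sense(): the state, without advancing time (a new reading comes with each control period).
- grab_frame(name): name is "scene" or "side" or "wrist"; returns a dict with "color" (480x640x3 uint8, red, green, blue), "depth" (480x640 float32, mm along the optical axis (not along the pixel's ray), 0 where there is no reading), "fx", "fy", "cx", "cy" (pixels), "pose" (4x4, takes a point from camera to world coordinates). Camera axes: x right, y down, z forward; pixel columns grow to the right and rows downward; lengths in mm; the calibration is good to about 2 mm. The wrist camera is an equidistant fisheye: a pixel r from the principal point sees the ray r / f radians off the axis. A picture is of the moment at which its call begins.
- sign_off(): hands the job in; it is judged then, once.
Trained networks look in the newest picture that a camera, given by its name, has taken for a name from the list of things; names that differ only in an ending like _2 or _b are one class to them, and where a whole thing is asked for, a point or a joint stands for the part that bears it (a point fixed in the world has none). Each returns a list of dicts, best first, with "confidence" (0 to 1); they miss things now and then, are a little off and sometimes report something else, mostly with a low value. They report only what shows in the picture. A call takes as long as a camera call.
- trace(camera, target): "region" (480x640 bool, what is visible of it) and "bbox" ([left, top, right, bottom] in pixels, round what is visible of it).
- landmark_of(camera, target): "uv" ([column, row] in pixels: a listed point, or the origin of a listed thing).
The state is a dict: "clock": time; "joints": joint angles; "joint_velocities": joint speeds; "effort": joint torques, N m; "eef_pos": TCP position; "eef_rot": TCP orientation; "contact_force": force on the tool from outside, world axes, zero at the start; "wrist_torque": the same for the moment, N m; "gripper_width": finger opening in mm; "grip_force": force on a finger pad.
Only numpy, scipy, OpenCV 4.12 (cv2) and the standard library are available. Lean on these libraries where they do the work, as an engineer would, in place of code of your own. Each camera call takes 0.05 s, during which the arm holds its last target. There are 200 camera calls.

## Working session

There is one attempt and no reset: what is moved stays moved. The work goes in short steps, Python scripts to look and compute and a tool call to move; the robot and the scene stay as the last step left them, time stands still between calls to the robot, and variables do not carry over. Pictures are saved under pics/ and viewed, at most 10 in all, crops included, and the job is handed in when it is done.

Besides the shell and the picture viewer there is one more tool, called in YAML: its name, and indented under it one key for each argument. arm_command: Moves the arm, as the interface text tells. Its arguments: {"type":"object","properties":{"commands":{"type":"array","items":{"type":"object","properties":{"dx":{"type":"number","minimum":-1,"maximum":1},"dy":{"type":"number","minimum":-1,"maximum":1},"dz":{"type":"number","minimum":-1,"maximum":1},"yaw":{"type":"number","minimum":-1,"maximum":1}}}},"fingers":{"type":"number"}},"required":["commands"]}

```bash
mkdir -p pics; cat > h.py <<'E'
import numpy as np, cv2
from workcell import sense, grab_frame, sign_off, trace, landmark_of, grip_depth
def ray(f,uv):
    x=(uv[0]-f['cx'])/f['fx']; y=(uv[1]-f['cy'])/f['fy']
    P=np.array(f['pose']); return P[:3,3],P[:3,:3]@np.array([x,y,1.])
def atz(f,uv,z):
    o,d=ray(f,uv); return o+d*(z-o[2])/d[2]
def tri(f1,u1,f2,u2):
    o1,d1=ray(f1,u1);o2,d2=ray(f2,u2)
    A=np.stack([d1,-d2],1);s=np.linalg.lstsq(A,o2-o1,rcond=None)[0]
    p=o1+d1*s[0];q=o2+d2*s[1];return (p+q)/2,np.linalg.norm(p-q)
E
python3 - <<'E'
from h import *
F={c:grab_frame(c) for c in('scene','side')}
cv2.imwrite('pics/a.png',F['scene']['color'][...,::-1]);cv2.imwrite('pics/b.png',F['side']['color'][...,::-1])
np.set_printoptions(precision=1,suppress=True)
for t in ['foot_grip','foot_base','jig','wall_yellow','wall_dark','clamp_grip','block_a','brush','mallet','sanding_block']:
    r={}
    for c in F:
        r[c]=landmark_of(c,t); print(t,c,[(np.round(x['uv']),round(x['confidence'],2)) for x in r[c][:3]])
    if r['scene'] and r['side']: print('   ',*tri(F['scene'],r['scene'][0]['uv'],F['side'],r['side'][0]['uv']))
print(sense(),grip_depth)
for c in F: print(F[c]['pose'])
E
```

```text
foot_grip scene [(array([393., 251.]), 0.81)]
foot_grip side [(array([258., 271.]), 0.95)]
    [584.3 168.   73. ] 9.254854774980029
foot_base scene [(array([388., 266.]), 0.95), (array([162., 201.]), 0.43)]
foot_base side [(array([261., 299.]), 0.95), (array([259., 270.]), 0.45)]
    [580.2 165.4  -6.6] 3.150369803892466
jig scene [(array([282., 245.]), 0.64)]
jig side [(array([338., 251.]), 0.89)]
    [ 596.  -132.9    1.5] 10.887815211035255
wall_yellow scene [(array([287., 253.]), 0.57)]
wall_yellow side [(array([326., 239.]), 0.93)]
    [ 630.9 -112.6   28.4] 5.78541099242108
wall_dark scene [(array([269., 245.]), 0.61)]
wall_dark side [(array([341., 235.]), 0.91)]
    [ 619.4 -164.4   27.6] 1.1515927794683232
clamp_grip scene [(array([304., 197.]), 0.72)]
clamp_grip side [(array([371., 245.]), 0.61)]
    [ 464.7 -109.3   81.1] 4.941382591214377
block_a scene [(array([497., 294.]), 0.97), (array([501., 256.]), 0.94)]
block_a side [(array([150., 347.]), 0.95), (array([177., 382.]), 0.63)]
    [601.2 461.5   1.9] 0.5382891198452521
brush scene [(array([312., 309.]), 0.96)]
brush s
[... 362 characters left out ...]
7.858444091372358
{'clock': 1.1, 'joints': array([-1.4,  0.3,  1.5, -0. ,  1.3, -0.1]), 'joint_velocities': array([-0.,  0., -0.,  0.,  0.,  0.]), 'effort': array([  0. , -45.7, -25.2,  -0. ,   0. ,   0. ]), 'eef_pos': array([ 160.4, -552.2,  231.3]), 'eef_rot': array([ 1. ,  0.1, -0. , -0. ]), 'contact_force': array([ 1.1, -0.5,  0.1]), 'wrist_torque': array([0., 0., 0.]), 'grip_force': 0.0, 'gripper_width': 85.25083683177148} 18.700000000000003
[[  -0.3    0.8   -0.6 1462.5]
 [   1.     0.2   -0.2  177.1]
 [   0.    -0.6   -0.8 1196.4]
 [   0.     0.     0.     1. ]]
[[  -0.7   -0.4    0.6 -395.3]
 [  -0.7    0.4   -0.6  899.4]
 [  -0.    -0.9   -0.5  865. ]
 [   0.     0.     0.     1. ]]
```

View pics/a.png

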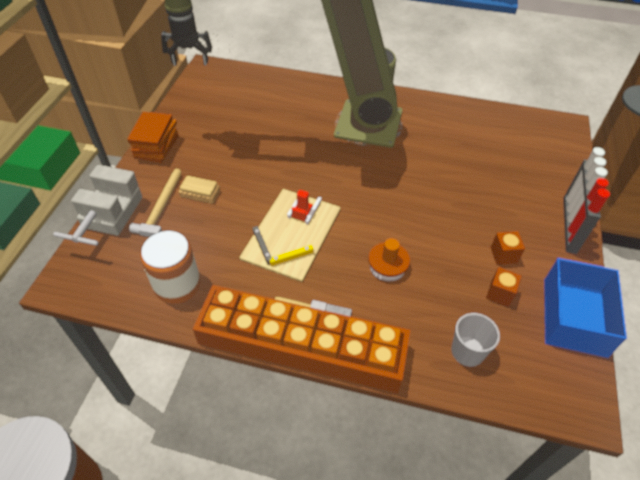

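View pics/b.png

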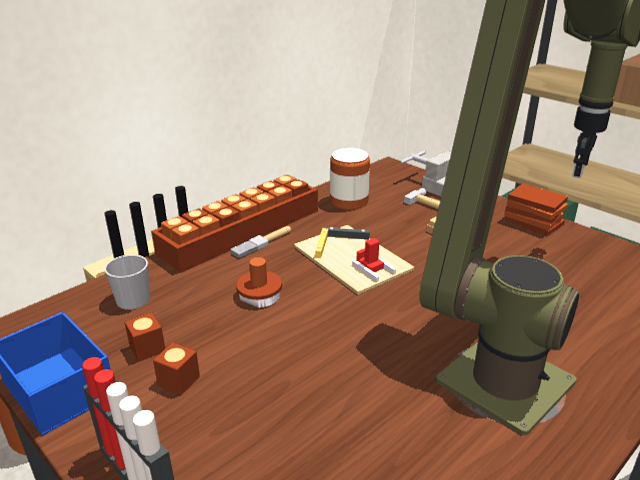

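The scene picture shows the foot at about (390,258), and the jig with its yellow wall (292,255), dark wall (262,243) and clamp (303,206). Block neighbours are far off at (507,270). The side picture agrees: foot (259,285), jig (350,255).

```bash
cat >> h.py <<'E'
from scipy.spatial.transform import Rotation as Ro
np.set_printoptions(precision=3,suppress=True)
def go(t,yaw=None):
    "tool-frame shift (mm) and full-scale units to world target t"
    s=sense();R=Ro.from_quat(s['eef_rot']).as_matrix()
    d=R.T@(np.array(t,float)-s['eef_pos']);print('tool shift mm',d.round(1),'units',(d/300).round(4),'rows',np.linalg.norm(d)/41.7)
    print('tool y heading deg',np.degrees(np.arctan2(R[1,1],R[0,1])).round(2))
    return d
def rayw(f,uv):
    x=uv[0]-f['cx'];y=uv[1]-f['cy'];r=np.hypot(x,y);th=r/f['fx']
    v=np.array([np.sin(th)*x/max(r,1e-9),np.sin(th)*y/max(r,1e-9),np.cos(th)])
    P=np.array(f['pose']);return P[:3,3],P[:3,:3]@v
def watz(f,uv,z):
    o,d=rayw(f,uv);return o+d*(z-o[2])/d[2]
E
python3 - <<'E'
from h import *
s=sense();print(Ro.from_quat(s['eef_rot']).as_matrix());go([540,-130,300])
f=grab_frame('wrist');P=np.array(f['pose']);R=Ro.from_quat(s['eef_rot']).as_matrix()
print('cam in tool',R.T@(P[:3,3]-s['eef_pos']),R.T@P[:3,:3],f['fx'],f['cx'],f['cy'])
E
```

```text
[[ 0.96   0.279 -0.   ]
 [ 0.279 -0.96   0.   ]
 [-0.    -0.    -1.   ]]
tool shift mm [ 482.3 -299.5  -68.7] units [ 1.608 -0.998 -0.229] rows 13.713581233574438
tool y heading deg -73.8
cam in tool [  85.118   -0.362 -143.043] [[-0.    -0.945 -0.328]
 [ 1.    -0.    -0.001]
 [ 0.001 -0.328  0.945]] 371.64829954431775 317.52180488602335 234.91549219554153
```

arm_command:
  commands:
    - {"dx": 0.1, "dy": -0.062, "dz": -0.014}
    - {"dx": 0.1, "dy": -0.062, "dz": -0.014}
    - {"dx": 0.1, "dy": -0.062, "dz": -0.014}
    - {"dx": 0.1, "dy": -0.062, "dz": -0.014}
    - {"dx": 0.1, "dy": -0.062, "dz": -0.014}
    - {"dx": 0.1, "dy": -0.062, "dz": -0.014}
    - {"dx": 0.1, "dy": -0.062, "dz": -0.014}
    - {"dx": 0.1, "dy": -0.062, "dz": -0.014}

```text
invalid input
```

arm_command:
  commands:
    - {"dx": 0.1, "dy": -0.062, "dz": -0.014}
    - {"dx": 0.1, "dy": -0.062, "dz": -0.014}
    - {"dx": 0.1, "dy": -0.062, "dz": -0.014}
    - {"dx": 0.1, "dy": -0.062, "dz": -0.014}
    - {"dx": 0.1, "dy": -0.062, "dz": -0.014}
    - {"dx": 0.1, "dy": -0.062, "dz": -0.014}
    - {"dx": 0.1, "dy": -0.062, "dz": -0.014}
    - {}
    - {}

```text
invalid input
```

arm_command:
  commands:
    - {"dx": 0.1, "dy": -0.062, "dz": -0.014, "yaw": 0}
    - {"dx": 0.1, "dy": -0.062, "dz": -0.014, "yaw": 0}
    - {"dx": 0.1, "dy": -0.062, "dz": -0.014, "yaw": 0}
    - {"dx": 0.1, "dy": -0.062, "dz": -0.014, "yaw": 0}
    - {"dx": 0.1, "dy": -0.062, "dz": -0.014, "yaw": 0}
    - {"dx": 0.1, "dy": -0.062, "dz": -0.014, "yaw": 0}
    - {"dx": 0.1, "dy": -0.062, "dz": -0.014, "yaw": 0}
    - {"dx": 0.1, "dy": -0.062, "dz": -0.014, "yaw": 0}

```text
clock: 1.82
eef_pos: [350.3, -340.9, 265.3]
eef_rot: [0.99, 0.141, 0.0, 0.0]
contact_force: [0.3, -0.5, 0.9]
gripper_width: 85.5
grip_force: 0.0
```

arm_command:
  commands:
    - {"dx": 0.1, "dy": -0.062, "dz": -0.014, "yaw": 0}
    - {"dx": 0.1, "dy": -0.062, "dz": -0.014, "yaw": 0}
    - {"dx": 0.1, "dy": -0.062, "dz": -0.014, "yaw": 0}
    - {"dx": 0.1, "dy": -0.062, "dz": -0.014, "yaw": 0}
    - {"dx": 0.1, "dy": -0.062, "dz": -0.014, "yaw": 0}
    - {"dx": 0.1, "dy": -0.062, "dz": -0.014, "yaw": 0}
    - {"dx": 0, "dy": 0, "dz": 0, "yaw": 0}
    - {"dx": 0, "dy": 0, "dz": 0, "yaw": 0}

```text
clock: 2.48
eef_pos: [492.3, -183.5, 290.3]
eef_rot: [0.99, 0.143, 0.0, 0.0]
contact_force: [-0.1, -0.6, -0.2]
gripper_width: 85.5
grip_force: 0.0
```

```bash
python3 - <<'E'
from h import *
f=grab_frame('wrist');cv2.imwrite('pics/c.png',f['color'][...,::-1])
np.save('c.npy',f,allow_pickle=True)
for t,z in [('foot_grip',69),('foot_base',0),('jig',0),('wall_yellow',23),('wall_dark',23),('clamp_grip',72)]:
    for x in landmark_of('wrist',t)[:2]: print(t,np.round(x['uv'],1),round(x['confidence'],2),watz(f,x['uv'],z))
print(sense()['eef_pos'])
E
```

```text
foot_grip [49.  46.9] 0.95 [585.069 166.762  69.   ]
foot_base [79.8 52.7] 0.63 [583.886 168.405  -0.   ]
jig [296.8  83.8] 0.59 [ 597.681 -127.212    0.   ]
jig [240.3 202.1] 0.51 [443.709 -99.111   0.   ]
wall_dark [82.  51.3] 0.63 [585.454 147.934  23.   ]
wall_dark [340.2  67.8] 0.6 [ 626.76  -168.684   23.   ]
clamp_grip [239.  202.3] 0.95 [ 464.74  -107.808   72.   ]
[ 490.281 -185.844  290.024]
```

View pics/c.png

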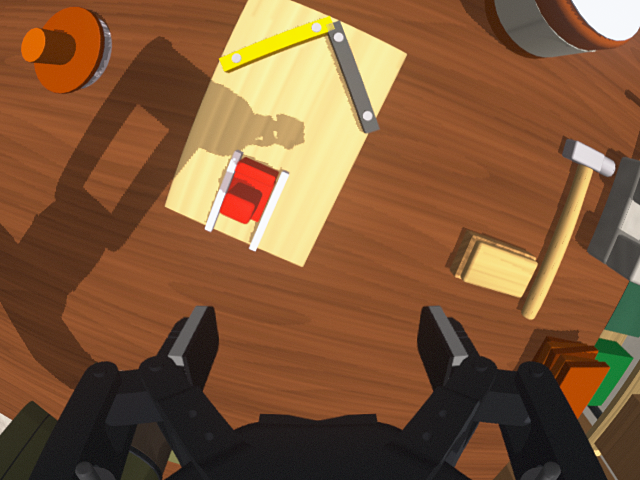

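The wrist view shows bed corners at about (165,206), (303,267) and (406,53). The V corner is near (335,22), the clamp near (247,190), and the foot is at (65,48) with its stub top at (38,45).

```bash
python3 - <<'E'
from h import *
f=np.load('c.npy',allow_pickle=True).item()
# refine corners
g=cv2.cvtColor(f['color'],cv2.COLOR_RGB2GRAY)
c=np.array([[165,206],[303,267],[406,53]],np.float32).reshape(-1,1,2)
c=cv2.cornerSubPix(g,c,(6,6),(-1,-1),(3,50,.01)).reshape(-1,2);print(c)
J=np.array([[-198,95],[-198,-95],[88,-95]],float)
for z in(12,):
    W=np.array([watz(f,u,z)[:2] for u in c]);print(W)
    print('lens',np.linalg.norm(W[0]-W[1]),np.linalg.norm(W[1]-W[2]))
    Jm,Wm=J.mean(0),W.mean(0);a,b=(J-Jm).T,(W-Wm).T
    th=np.arctan2((a[0]*b[1]-a[1]*b[0]).sum(),(a*b).sum())
    R=np.array([[np.cos(th),-np.sin(th)],[np.sin(th),np.cos(th)]]);o=Wm-R@Jm
    print('yaw',np.degrees(th),'origin',o,'resid',W-(J@R.T+o))
    print('wally',o+R@[29.7,29.7],'walld',o+R@[35.4,-35.4],'clampgrip',o+R@[-137,0],'V apex',o+R@[65.1,-5.7])
print('yel/dark screws etc', watz(f,(335,22),34))
E
```

```text
[[164.127 205.694]
 [302.102 266.72 ]
 [406.732  53.751]]
[[ 416.743   -6.773]
 [ 388.248 -193.519]
 [ 668.512 -235.377]]
lens 188.90803916981167 283.3727352017415
yaw -8.595800797326877 origin [ 597.414 -129.257] resid [[ 0.906 -1.043]
 [ 0.809  0.077]
 [-1.715  0.966]]
wally [ 631.22  -104.329] walld [ 627.126 -169.55 ] clampgrip [ 461.953 -108.78 ] V apex [ 660.931 -144.623]
yel/dark screws etc [ 672.559 -148.857   34.   ]
```

```bash
python3 -c "
from h import *
go([584.5,167.5,200])"
```

```text
tool shift mm [ 188.5 -313.4   90. ] units [ 0.628 -1.045  0.3  ] rows 9.031368216701999
tool y heading deg -73.91
```

arm_command:
  commands:
    - {"dx": 0.063, "dy": -0.105, "dz": 0.03, "yaw": 0}
    - {"dx": 0.063, "dy": -0.105, "dz": 0.03, "yaw": 0}
    - {"dx": 0.063, "dy": -0.105, "dz": 0.03, "yaw": 0}
    - {"dx": 0.063, "dy": -0.105, "dz": 0.03, "yaw": 0}
    - {"dx": 0.063, "dy": -0.105, "dz": 0.03, "yaw": 0}
    - {"dx": 0.063, "dy": -0.105, "dz": 0.03, "yaw": 0}
    - {"dx": 0.063, "dy": -0.105, "dz": 0.03, "yaw": 0}
    - {"dx": 0.063, "dy": -0.105, "dz": 0.03, "yaw": 0}

```text
clock: 3.5
eef_pos: [566.2, 100.1, 217.8]
eef_rot: [0.99, 0.14, 0.0, 0.0]
contact_force: [1.0, -0.5, -0.2]
gripper_width: 85.3
grip_force: 0.0
```

arm_command:
  commands:
    - {"dx": 0.063, "dy": -0.105, "dz": 0.03, "yaw": 0}
    - {"dx": 0.063, "dy": -0.105, "dz": 0.03, "yaw": 0}
    - {"dx": 0, "dy": 0, "dz": 0, "yaw": 0}
    - {"dx": 0, "dy": 0, "dz": 0, "yaw": 0}

```text
clock: 3.83
eef_pos: [584.5, 171.3, 199.0]
eef_rot: [0.99, 0.142, -0.001, 0.0]
contact_force: [0.2, -0.7, 0.0]
gripper_width: 85.3
grip_force: 0.0
```

```bash
python3 - <<'E'
from h import *
f=grab_frame('wrist');cv2.imwrite('pics/d.png',f['color'][...,::-1])
for t,z in [('foot_grip',69),('foot_base',0)]:
    for x in landmark_of('wrist',t)[:1]: print(t,np.round(x['uv'],1),round(x['confidence'],2),watz(f,x['uv'],z))
print(sense()['eef_pos'],sense()['joints']);go([584.5,167.5,50])
E
```

```text
foot_base [604.2 257.8] 0.6 [ 624.269 -193.704    0.   ]
[584.54  168.831 200.327] [ 0.212  0.377  1.479 -0.001  1.286  1.502]
tool shift mm [ -0.4   1.2 150.3] units [-0.001  0.004  0.501] rows 3.6051156378147824
tool y heading deg -73.88
```

View pics/d.png

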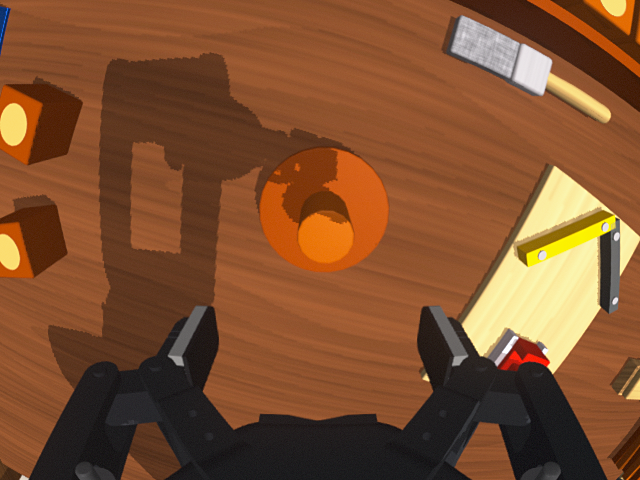

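The flange disc is centred at about (324,209) and the stub top at (326,238). I'll place them.

```bash
python3 - <<'E'
from h import *
f=grab_frame('wrist');c=f['color'].astype(int)
w=lambda u,z:watz(f,u,z)
print('stubtop z100',w((326,238),100),'flange z38 edges',w((324,272),38),w((260,209),38),w((388,209),38),w((322,147),38))
d=f['depth'];print([d[int(v),int(u)] for u,v in((326,240),(370,190),(280,230),(200,300))])
# depth: axial mm -> world
for u,v in((326,240),(370,190),(280,230)):
    o,r=rayw(f,(u,v));P=np.array(f['pose']);k=d[v,u]/(P[:3,:3].T@r)[2];print(o+r*k)
E
```

```text
stubtop z100 [584.537 163.281 100.   ] flange z38 edges [531.933 148.154  38.   ] [573.316 217.517  38.   ] [603.91  111.902  38.   ] [638.544 181.212  38.   ]
[np.float32(256.7706), np.float32(309.8746), np.float32(321.56635), np.float32(387.19174)]
[583.773 163.096 101.915]
[615.269 132.232  38.161]
[559.759 196.191  38.161]
```

arm_command:
  commands:
    - {"dx": 0, "dy": 0.015, "dz": 0.1, "yaw": 0}
    - {"dx": 0, "dy": 0, "dz": 0.1, "yaw": 0}
    - {"dx": 0, "dy": 0, "dz": 0.1, "yaw": 0}
    - {"dx": 0, "dy": 0, "dz": 0.1, "yaw": 0}
    - {"dx": 0, "dy": 0, "dz": 0.1, "yaw": 0}
    - {"dx": 0, "dy": 0, "dz": 0, "yaw": 0}
    - {"dx": 0, "dy": 0, "dz": 0, "yaw": 0}

```text
clock: 4.62
eef_pos: [584.7, 164.4, 49.3]
eef_rot: [0.99, 0.14, -0.002, 0.0]
contact_force: [-0.4, -0.5, 0.8]
gripper_width: 85.6
grip_force: 0.0
```

arm_command:
  fingers: 0
  commands:
    - {"dx": 0, "dy": 0, "dz": 0, "yaw": 0}
    - {"dx": 0, "dy": 0, "dz": 0, "yaw": 0}
    - {"dx": 0, "dy": 0, "dz": 0, "yaw": 0}
    - {"dx": 0, "dy": 0, "dz": 0, "yaw": 0}
    - {"dx": 0, "dy": 0, "dz": 0, "yaw": 0}
    - {"dx": 0, "dy": 0, "dz": 0, "yaw": 0}
    - {"dx": 0, "dy": 0, "dz": 0, "yaw": 0}
    - {"dx": 0, "dy": 0, "dz": 0, "yaw": 0}

```text
clock: 5.28
eef_pos: [587.2, 166.5, 52.3]
eef_rot: [0.99, 0.141, 0.002, -0.0]
contact_force: [-0.7, 0.4, 5.0]
gripper_width: 39.1
grip_force: 59.7
```

```bash
cat >> h.py <<'E'
TH=np.radians(-8.6);RJ=np.array([[np.cos(TH),-np.sin(TH)],[np.sin(TH),np.cos(TH)]]);OJ=np.array([597.4,-129.3])
def j2w(x,y):return OJ+RJ@[x,y]
def st():
    s=sense();p=RJ.T@(s['eef_pos'][:2]-OJ);fj=RJ.T@s['contact_force'][:2];R=Ro.from_quat(s['eef_rot']).as_matrix()
    print('t %.2f'%s['clock'],'jig xy',p,'z %.1f'%s['eef_pos'][2],'F jig',fj,'Fz %.1f'%s['contact_force'][2],'Tz %.2f'%s['wrist_torque'][2],'head x %.1f'%np.degrees(np.arctan2(R[1,0],R[0,0])),'j6 %.2f'%s['joints'][5],'w %.1f'%s['gripper_width']);return s
E
python3 -c "
from h import *
st();t=j2w(-20,-5.7);print(t);go([*t,120])"
```

```text
t 5.28 jig xy [-54.296 290.929] z 52.3 F jig [-0.79   0.299] Fz 5.0 Tz -0.09 head x 16.2 j6 1.49 w 39.1
[ 576.773 -131.945]
tool shift mm [-93.2 283.6 -68. ] units [-0.31   0.946 -0.227] rows 7.342717850760967
tool y heading deg -73.78
```

arm_command:
  commands:
    - {"dx": 0, "dy": 0, "dz": -0.05, "yaw": 0}
    - {"dx": 0, "dy": 0, "dz": -0.08, "yaw": 0}
    - {"dx": -0.016, "dy": 0.046, "dz": -0.05, "yaw": 0}
    - {"dx": -0.03, "dy": 0.09, "dz": -0.05, "yaw": 0}
    - {"dx": -0.03, "dy": 0.09, "dz": 0, "yaw": 0}
    - {"dx": -0.03, "dy": 0.09, "dz": 0, "yaw": 0}
    - {"dx": -0.03, "dy": 0.09, "dz": 0, "yaw": 0}
    - {"dx": -0.03, "dy": 0.09, "dz": 0, "yaw": 0}

```text
clock: 5.95
eef_pos: [578.5, 8.3, 119.0]
eef_rot: [0.99, 0.141, -0.001, -0.0]
contact_force: [0.7, 0.3, -5.9]
gripper_width: 38.8
grip_force: 62.1
```

arm_command:
  commands:
    - {"dx": -0.03, "dy": 0.09, "dz": 0, "yaw": 0}
    - {"dx": -0.03, "dy": 0.09, "dz": 0, "yaw": 0}
    - {"dx": -0.03, "dy": 0.09, "dz": 0, "yaw": 0}
    - {"dx": -0.03, "dy": 0.09, "dz": 0, "yaw": 0}
    - {"dx": -0.03, "dy": 0.09, "dz": 0, "yaw": 0}
    - {"dx": -0.024, "dy": 0.09, "dz": 0, "yaw": 0}
    - {"dx": 0, "dy": 0, "dz": 0, "yaw": 0}
    - {"dx": 0, "dy": 0, "dz": 0, "yaw": 0}

```text
clock: 6.62
eef_pos: [574.2, -162.4, 118.8]
eef_rot: [0.99, 0.14, -0.0, -0.0]
contact_force: [0.6, 0.8, -5.4]
gripper_width: 38.8
grip_force: 62.6
```

```bash
python3 - <<'E'
from h import *
f=grab_frame('wrist');st();go([*j2w(-20,-5.7),64])
F=grab_frame('side');im=F['color'][150:330,200:480];cv2.imwrite('pics/e.png',cv2.resize(np.hstack([im]),None,fx=2.8,fy=2.8)[...,::-1])
cv2.imwrite('pics/f.png',f['color'][...,::-1])
E
```

```text
t 6.67 jig xy [-18.529 -34.911] z 118.7 F jig [-0.702  1.275] Fz -5.8 Tz 0.03 head x 16.1 j6 0.94 w 38.4
tool shift mm [ 10.9 -27.1  54.7] units [ 0.036 -0.09   0.182] rows 1.4874982090568467
tool y heading deg -73.89
```

View pics/f.png

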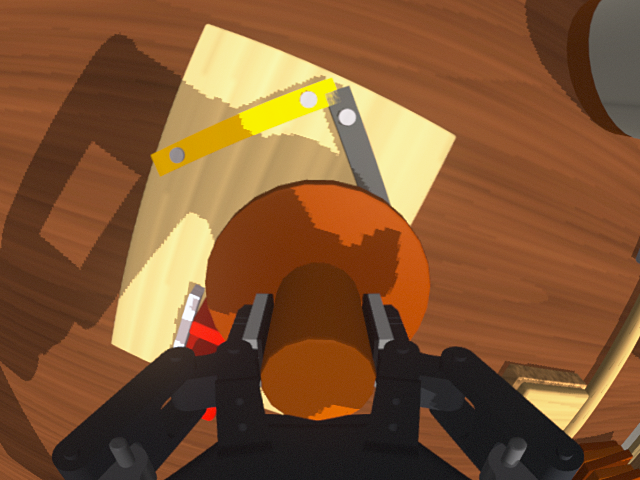

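The foot is held square in the fingers, about 27 mm too far right. The bed's far corners are at (206,24) and (455,136), the near-left one at (113,344); I'll refit the jig with them.

```bash
python3 - <<'E'
from h import *
f=grab_frame('wrist');g=cv2.cvtColor(f['color'],cv2.COLOR_RGB2GRAY)
c=np.array([[206,24],[455,136],[113,344]],np.float32).reshape(-1,1,2)
c=cv2.cornerSubPix(g,c,(6,6),(-1,-1),(3,50,.01)).reshape(-1,2);print(c)
J=np.array([[88,95],[88,-95],[-198,95]],float);W=np.array([watz(f,u,12)[:2] for u in c])
Jm,Wm=J.mean(0),W.mean(0);a,b=(J-Jm).T,(W-Wm).T
th=np.arctan2((a[0]*b[1]-a[1]*b[0]).sum(),(a*b).sum());R=np.array([[np.cos(th),-np.sin(th)],[np.sin(th),np.cos(th)]]);o=Wm-R@Jm
print('yaw',np.degrees(th),'o',o,W-(J@R.T+o))
st();go([*j2w(-20,-5.7),64])
E
```

```text
[[210.333  22.502]
 [459.509 137.08 ]
 [112.916 343.106]]
yaw -8.509392643659694 o [ 596.859 -129.201] [[-0.735 -0.396]
 [-0.761  1.249]
 [ 1.495 -0.853]]
t 6.77 jig xy [-18.609 -33.725] z 118.8 F jig [-0.143  0.469] Fz -6.0 Tz -0.03 head x 16.2 j6 0.94 w 38.4
tool shift mm [ 10.6 -25.9  54.8] units [ 0.035 -0.086  0.183] rows 1.4754040582524988
tool y heading deg -73.77
```

arm_command:
  commands:
    - {"dx": 0.018, "dy": -0.043, "dz": 0, "yaw": 0}
    - {"dx": 0.018, "dy": -0.043, "dz": 0, "yaw": 0}
    - {"dx": 0, "dy": 0, "dz": 0.06, "yaw": 0}
    - {"dx": 0, "dy": 0, "dz": 0.06, "yaw": 0}
    - {"dx": 0, "dy": 0, "dz": 0.04, "yaw": 0}
    - {"dx": 0, "dy": 0, "dz": 0.01, "yaw": 0}
    - {"dx": 0, "dy": 0, "dz": 0, "yaw": 0}
    - {"dx": 0, "dy": 0, "dz": 0, "yaw": 0}

```text
clock: 7.43
eef_pos: [578.3, -132.0, 68.5]
eef_rot: [0.99, 0.142, 0.0, -0.0]
contact_force: [-0.4, -0.2, -6.1]
gripper_width: 38.5
grip_force: 62.6
```

```bash
python3 -c "
from h import *
st()"
```

```text
t 7.43 jig xy [-18.453  -5.535] z 68.5 F jig [-0.409 -0.22 ] Fz -6.1 Tz -0.02 head x 16.3 j6 0.99 w 38.5
```

Creep down until it stands.

arm_command:
  commands:
    - {"dx": 0, "dy": 0, "dz": 0.007, "yaw": 0}
    - {"dx": 0, "dy": 0, "dz": 0, "yaw": 0}
    - {"dx": 0, "dy": 0, "dz": 0, "yaw": 0}

```text
clock: 7.68
eef_pos: [578.3, -133.2, 66.7]
eef_rot: [0.99, 0.141, 0.001, 0.0]
contact_force: [-0.3, 0.4, -5.9]
gripper_width: 38.7
grip_force: 62.7
```

arm_command:
  commands:
    - {"dx": 0, "dy": 0, "dz": 0.007, "yaw": 0}
    - {"dx": 0, "dy": 0, "dz": 0, "yaw": 0}
    - {"dx": 0, "dy": 0, "dz": 0, "yaw": 0}

```text
clock: 7.93
eef_pos: [578.4, -133.4, 64.4]
eef_rot: [0.99, 0.141, 0.001, 0.0]
contact_force: [0.2, 0.0, -2.9]
gripper_width: 38.5
grip_force: 62.8
```

arm_command:
  commands:
    - {"dx": 0, "dy": 0, "dz": 0.003, "yaw": 0}
    - {"dx": 0, "dy": 0, "dz": 0, "yaw": 0}
    - {"dx": 0, "dy": 0, "dz": 0, "yaw": 0}

```text
clock: 8.18
eef_pos: [578.4, -133.4, 64.2]
eef_rot: [0.99, 0.141, 0.001, 0.0]
contact_force: [-2.9, 1.0, 4.6]
gripper_width: 38.6
grip_force: 63.7
```

arm_command:
  commands:
    - {"dx": 0.015, "dy": 0.007, "dz": 0, "yaw": 0}
    - {"dx": 0.015, "dy": 0.007, "dz": 0, "yaw": 0}
    - {"dx": 0, "dy": 0, "dz": 0, "yaw": 0}

```text
clock: 8.43
eef_pos: [583.3, -134.0, 64.6]
eef_rot: [0.99, 0.141, -0.004, -0.001]
contact_force: [-10.4, 0.8, 16.5]
gripper_width: 38.8
grip_force: 64.6
```

```bash
python3 -c "
from h import *
st()"
```

```text
t 8.43 jig xy [-13.274  -6.786] z 64.6 F jig [-10.395  -0.76 ] Fz 16.5 Tz -0.06 head x 16.2 j6 0.99 w 38.8
```

arm_command:
  commands:
    - {"dx": 0.006, "dy": 0.003, "dz": 0, "yaw": 0}
    - {"dx": 0.006, "dy": 0.003, "dz": 0, "yaw": 0}
    - {"dx": 0, "dy": 0, "dz": 0, "yaw": 0}

```text
clock: 8.68
eef_pos: [585.6, -134.4, 64.6]
eef_rot: [0.99, 0.141, -0.005, -0.002]
contact_force: [-12.2, 2.0, 18.0]
gripper_width: 38.6
grip_force: 65.1
```

```bash
python3 -c "
from h import *
st()"
```

```text
t 8.68 jig xy [-10.873  -6.771] z 64.6 F jig [-12.35    0.159] Fz 18.0 Tz -0.06 head x 16.2 j6 0.99 w 38.6
```

arm_command:
  commands:
    - {"dx": 0, "dy": 0, "dz": -0.004, "yaw": 0}
    - {"dx": 0, "dy": 0, "dz": 0, "yaw": 0}
    - {"dx": 0, "dy": 0, "dz": 0, "yaw": 0}

```text
clock: 8.93
eef_pos: [591.1, -135.3, 64.4]
eef_rot: [0.99, 0.141, -0.0, -0.0]
contact_force: [-4.1, 1.2, 3.8]
gripper_width: 38.4
grip_force: 63.7
```

```bash
python3 -c "
from h import *
st()"
```

```text
t 8.93 jig xy [-5.358 -6.928] z 64.4 F jig [-4.22   0.553] Fz 3.8 Tz -0.02 head x 16.2 j6 0.99 w 38.4
```

arm_command:
  commands:
    - {"dx": 0.006, "dy": 0.003, "dz": 0, "yaw": 0}
    - {"dx": 0.006, "dy": 0.003, "dz": 0, "yaw": 0}
    - {"dx": 0, "dy": 0, "dz": 0, "yaw": 0}

```text
clock: 9.18
eef_pos: [591.7, -135.4, 64.6]
eef_rot: [0.99, 0.141, -0.004, -0.001]
contact_force: [-10.1, 1.8, 12.9]
gripper_width: 38.8
grip_force: 64.7
```

```bash
python3 -c "
from h import *
st()"
```

```text
t 9.18 jig xy [-4.723 -6.853] z 64.6 F jig [-10.304   0.295] Fz 12.9 Tz -0.11 head x 16.2 j6 0.99 w 38.8
```

arm_command:
  commands:
    - {"dx": 0.005, "dy": 0.0025, "dz": -0.003, "yaw": 0}
    - {"dx": 0, "dy": 0, "dz": 0, "yaw": 0}
    - {"dx": 0, "dy": 0, "dz": 0, "yaw": 0}

```text
clock: 9.43
eef_pos: [592.0, -135.3, 64.8]
eef_rot: [0.99, 0.141, -0.005, -0.002]
contact_force: [-11.5, 1.4, 11.3]
gripper_width: 38.7
grip_force: 64.4
```

```bash
python3 -c "
from h import *
st()"
```

```text
t 9.43 jig xy [-4.427 -6.772] z 64.8 F jig [-11.593  -0.292] Fz 11.3 Tz -0.17 head x 16.2 j6 0.99 w 38.7
```

arm_command:
  commands:
    - {"dx": 0.006, "dy": 0.003, "dz": -0.001, "yaw": 0}
    - {"dx": 0.006, "dy": 0.003, "dz": -0.001, "yaw": 0}
    - {"dx": 0, "dy": 0, "dz": 0, "yaw": 0}

```text
clock: 9.68
eef_pos: [592.6, -135.3, 65.1]
eef_rot: [0.99, 0.141, -0.008, -0.003]
contact_force: [-18.0, 1.9, 15.6]
gripper_width: 38.5
grip_force: 64.7
```

```bash
python3 -c "
from h import *
st()"
```

```text
t 9.68 jig xy [-3.822 -6.649] z 65.1 F jig [-18.05   -0.811] Fz 15.6 Tz -0.33 head x 16.2 j6 1.00 w 38.5
```

arm_command:
  commands:
    - {"dx": 0, "dy": 0, "dz": 0, "yaw": -1}
    - {"dx": 0, "dy": 0, "dz": 0, "yaw": -1}

```text
clock: 9.85
eef_pos: [591.6, -135.7, 65.1]
eef_rot: [0.974, 0.228, -0.009, -0.004]
contact_force: [-22.1, -0.4, 17.4]
gripper_width: 38.4
grip_force: 64.2
```

```bash
python3 -c "
from h import *
st()"
```

```text
t 9.85 jig xy [-4.789 -7.173] z 65.1 F jig [-21.816  -3.717] Fz 17.4 Tz -1.24 head x 26.3 j6 0.82 w 38.4
```

arm_command:
  commands:
    - {"dx": 0, "dy": 0, "dz": 0, "yaw": -1}
    - {"dx": 0, "dy": 0, "dz": 0, "yaw": -1}

```text
clock: 10.02
eef_pos: [590.6, -135.8, 65.1]
eef_rot: [0.95, 0.312, -0.009, -0.005]
contact_force: [-23.3, 1.3, 19.4]
gripper_width: 38.8
grip_force: 64.4
```

```bash
python3 -c "
from h import *
st()"
```

```text
t 10.02 jig xy [-5.775 -7.4  ] z 65.1 F jig [-23.23   -2.218] Fz 19.4 Tz -1.00 head x 36.3 j6 0.64 w 38.8
```

arm_command:
  commands:
    - {"dx": 0, "dy": 0, "dz": 0, "yaw": -1}
    - {"dx": 0, "dy": 0, "dz": 0, "yaw": -1}

```text
clock: 10.18
eef_pos: [590.4, -135.0, 65.1]
eef_rot: [0.919, 0.393, -0.008, -0.006]
contact_force: [-21.6, 3.9, 18.7]
gripper_width: 38.4
grip_force: 66.4
```

```bash
python3 -c "
from h import *
st()"
```

```text
t 10.18 jig xy [-6.067 -6.668] z 65.1 F jig [-21.924   0.678] Fz 18.7 Tz -1.32 head x 46.3 j6 0.47 w 38.4
```

arm_command:
  commands:
    - {"dx": 0, "dy": 0, "dz": 0, "yaw": -1}
    - {"dx": 0, "dy": 0, "dz": 0, "yaw": -1}

```text
clock: 10.35
eef_pos: [590.4, -133.5, 64.9]
eef_rot: [0.882, 0.471, -0.007, -0.008]
contact_force: [-20.5, 9.2, 17.8]
gripper_width: 38.7
grip_force: 66.3
```

```bash
python3 -c "
from h import *
st()"
```

```text
t 10.35 jig xy [-6.299 -5.19 ] z 64.9 F jig [-21.625   6.082] Fz 17.8 Tz -1.24 head x 56.3 j6 0.30 w 38.7
```

arm_command:
  commands:
    - {"dx": 0, "dy": 0, "dz": -0.003, "yaw": -1}
    - {"dx": 0, "dy": 0, "dz": 0, "yaw": -1}

```text
clock: 10.52
eef_pos: [588.6, -133.0, 65.1]
eef_rot: [0.837, 0.547, -0.008, -0.01]
contact_force: [-23.0, 8.9, 19.9]
gripper_width: 38.8
grip_force: 63.6
```

```bash
python3 -c "
from h import *
st()"
```

```text
t 10.52 jig xy [-8.165 -4.938] z 65.1 F jig [-24.086   5.343] Fz 19.9 Tz -1.02 head x 66.3 j6 0.12 w 38.8
```

arm_command:
  commands:
    - {"dx": 0, "dy": 0, "dz": 0, "yaw": -1}

```text
clock: 10.6
eef_pos: [588.0, -132.2, 65.1]
eef_rot: [0.813, 0.582, -0.008, -0.011]
contact_force: [-24.7, 10.8, 20.7]
gripper_width: 38.4
grip_force: 59.8
```

```bash
python3 -c "
from h import *
st()"
```

```text
t 10.60 jig xy [-8.903 -4.326] z 65.1 F jig [-26.018   7.022] Fz 20.7 Tz -1.32 head x 71.2 j6 0.03 w 38.4
```

arm_command:
  commands:
    - {"dx": 0, "dy": 0, "dz": 0, "yaw": -1}

```text
clock: 10.68
eef_pos: [587.1, -131.5, 65.1]
eef_rot: [0.787, 0.617, -0.007, -0.013]
contact_force: [-27.1, 11.4, 23.7]
gripper_width: 38.3
grip_force: 58.2
```

```bash
python3 -c "
from h import *
st()"
```

```text
t 10.68 jig xy [-9.86 -3.71] z 65.1 F jig [-28.518   7.267] Fz 23.7 Tz -1.33 head x 76.2 j6 -0.05 w 38.3
```

```bash
python3 - <<'E'
from h import *
f=grab_frame('wrist');cv2.imwrite('pics/g.png',f['color'][...,::-1]);np.save('g.npy',f,allow_pickle=True);st()
E
```

```text
t 10.73 jig xy [-9.966 -3.632] z 65.1 F jig [-26.522   8.32 ] Fz 20.8 Tz -0.78 head x 76.5 j6 -0.06 w 38.4
```

View pics/g.png

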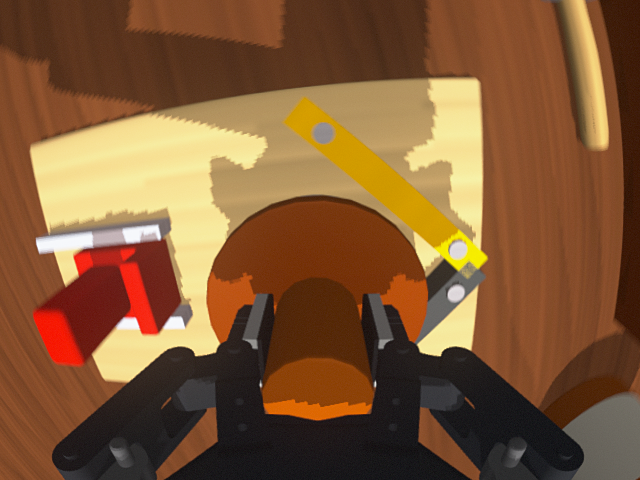

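The foot stands by the V with the flange spanning (207–428, top 196) and the yellow wall's inner edge from about (285,122) to (455,268). I'll measure the flange against the walls.

```bash
cat > fl.py <<'E'
from h import *
from scipy.optimize import least_squares
def flange(f,zf=50.,show=True):
    # extract flange mask by colour, upper boundary, project at z, fit circle r=56
    c=f['color'].astype(int);m=((c[...,0]-c[...,2]>60)&(c[...,0]-c[...,1]>35)&(c[...,0]>70)).astype(np.uint8)
    m[:,:150]=0;m[:, 480:]=0;m[:180]=0
    m=cv2.morphologyEx(m,cv2.MORPH_OPEN,np.ones((5,5)))
    n,l,s,_=cv2.connectedComponentsWithStats(m);k=l[270,250] or l[250,320];m=(l==k)
    pts=[(u,np.nonzero(m[:,u])[0].min()) for u in range(225,415,5) if m[:,u].any()]
    W=np.array([RJ.T@(watz(f,p,zf)[:2]-OJ) for p in pts])
    r=least_squares(lambda q:np.hypot(*(W-q[:2]).T)-q[2],[-6,-6,56],loss='soft_l1')
    print('flange centre jig',r.x[:2],'r',r.x[2],'rms',np.sqrt(np.mean(r.fun**2)));return W
E
python3 - <<'E'
from fl import *
f=np.load('g.npy',allow_pickle=True).item();flange(f)
for n,u in dict(yelA=(283,122),yelB=(450,268),corner=(488,259),bedR=(480,78),bedL=(31,145)).items():
    z=12 if 'bed' in n else 34
    print(n,RJ.T@(watz(f,u,z)[:2]-OJ))
c=np.load('c.npy',allow_pickle=True).item()
s=sense();R=Ro.from_quat(s['eef_rot']).as_matrix();print('tool z',R[:,2])
print('stub top',RJ.T@(watz(f,(318,378),112)[:2]-OJ))
E
```

```text
flange centre jig [-10.653 -11.215] r 54.87430694161483 rms 0.32966866991831417
yelA [-19.333  77.847]
yelB [60.054 -2.823]
corner [82.132  0.223]
bedR [86.233 96.241]
bedL [-196.071   93.033]
tool z [-0.027  0.011 -1.   ]
stub top [-8.063 -2.855]
```

```bash
python3 - <<'E'
from fl import *
f=np.load('g.npy',allow_pickle=True).item()
print('cam jig',RJ.T@(np.array(f['pose'])[:2,3]-OJ),f['pose'][2][3])
for z in(38,44,50):flange(f,z)
print(st()['joint_velocities'])
d=f['depth']
P=np.array(f['pose'])
for u,v in((250,250),(320,230),(390,260),(230,290),(405,290),(318,385),(240,130),(320,150)):
    o,r=rayw(f,(u,v));k=d[v,u]/(P[:3,:3].T@r)[2];w=o+r*k;print((u,v),RJ.T@(w[:2]-OJ),w[2])
E
```

```text
cam jig [ 2.179 80.105] 208.44689725312355
flange centre jig [-11.625 -18.131] r 59.03035886822248 rms 0.354637748356935
flange centre jig [-11.139 -14.673] r 56.9523061416498 rms 0.34215316082550884
flange centre jig [-10.653 -11.215] r 54.87430694161483 rms 0.32966866991831417
t 10.73 jig xy [-9.966 -3.632] z 65.1 F jig [-26.522   8.32 ] Fz 20.8 Tz -0.78 head x 76.5 j6 -0.06 w 38.4
[ 0.003 -0.    -0.003  0.    -0.009  0.17 ]
(250, 250) [-38.635  22.867] 52.794367783083146
(320, 230) [-5.969 29.489] 51.75072661444466
(390, 260) [25.216 11.428] 49.365612133266154
(230, 290) [-51.662   3.415] 53.56598516347623
(405, 290) [32.174 -4.412] 50.67701286935974
(318, 385) [-8.178 -4.642] 113.60397232791317
(240, 130) [-45.437  76.052] 12.36478753935205
(320, 150) [-3.372 63.057] 34.56725771722898
```

```bash
python3 - <<'E'
from fl import *
f=np.load('g.npy',allow_pickle=True).item()
s=sense();R=Ro.from_quat(s['eef_rot']).as_matrix()
f2=dict(f);f2['color']=cv2.imread('pics/f.png')[...,::-1]
for n,g in(('f',f2),('g',f)):
    for z in(51,):
        W=flange(g,z)
    # express centre with fixed r=56
    from scipy.optimize import least_squares
    q=least_squares(lambda q:np.hypot(*(W-q).T)-56,[-6,-6],loss='soft_l1').x
    w=OJ+RJ@q;print(n,'r56 centre jig',q,'tool offset',R.T@np.array([*(w-s['eef_pos'][:2]),0]))
E
```

```text
flange centre jig [-9.783 -1.547] r 53.31829581458309 rms 0.22626763502097946
f r56 centre jig [-10.008  -4.509] tool offset [-0.877  0.033 -0.005]
flange centre jig [-10.572 -10.638] r 54.52797847590185 rms 0.3275879305062447
g r56 centre jig [-10.673 -12.266] tool offset [-8.662  0.033 -0.039]
```

The foot slid about 8 mm back in the pads and rolled out along the dark wall, since wall friction is high. I'll relax the push, let go, regrip centred and lower, then turn it clear of the walls with only light presses between turns.

arm_command:
  commands:
    - {"dx": 0, "dy": -0.025, "dz": 0, "yaw": 0}
    - {"dx": 0, "dy": 0, "dz": 0, "yaw": 0}
    - {"dx": 0, "dy": 0, "dz": 0, "yaw": 0}

```text
clock: 10.98
eef_pos: [586.2, -131.3, 64.9]
eef_rot: [0.787, 0.617, -0.004, -0.007]
contact_force: [-12.6, 7.7, 7.0]
gripper_width: 38.3
grip_force: 62.4
```

arm_command:
  fingers: 1
  commands:
    - {"dx": 0, "dy": 0, "dz": 0, "yaw": 0}
    - {"dx": 0, "dy": 0, "dz": 0, "yaw": 0}
    - {"dx": 0, "dy": 0, "dz": 0, "yaw": 0}
    - {"dx": 0, "dy": 0, "dz": 0, "yaw": 0}
    - {"dx": 0, "dy": 0, "dz": 0, "yaw": 0}

```text
clock: 11.4
eef_pos: [595.4, -135.9, 67.0]
eef_rot: [0.787, 0.617, 0.001, 0.001]
contact_force: [0.3, -0.0, 0.3]
gripper_width: 85.2
grip_force: 0.0
```

```bash
cat >> fl.py <<'E'
def foot(f=None,zf=50.):
    f=f or grab_frame('wrist');W=flange(f,zf)
    q=least_squares(lambda q:np.hypot(*(W-q).T)-56,[-6,-6],loss='soft_l1').x
    s=st();R=Ro.from_quat(s['eef_rot']).as_matrix();w=OJ+RJ@q
    d=R.T@np.array([*(w-s['eef_pos'][:2]),0]);print('r56 centre jig',q,'world',w,'tool shift to it mm',d)
    d2=R.T@np.r_[RJ@[1,0],0];print('jig +x in tool',d2[:2],'jig +y in tool',(R.T@np.r_[RJ@[0,1],0])[:2])
    return q
E
python3 -c "
from fl import *
f=grab_frame('wrist');cv2.imwrite('pics/h.png',f['color'][...,::-1]);foot(f)"
```

```text
flange centre jig [-12.32  -12.491] r 56.19202059264958 rms 3.2521783578377907
t 11.45 jig xy [-1.288 -6.825] z 66.9 F jig [ 0.283 -0.209] Fz 0.2 Tz 0.01 head x 76.2 j6 -0.05 w 85.5
r56 centre jig [-12.257 -12.288] world [ 583.443 -139.617] tool shift to it mm [ -6.436 -10.428  -0.019]
jig +x in tool [0.091 0.996] jig +y in tool [ 0.996 -0.091]
```

View pics/h.png

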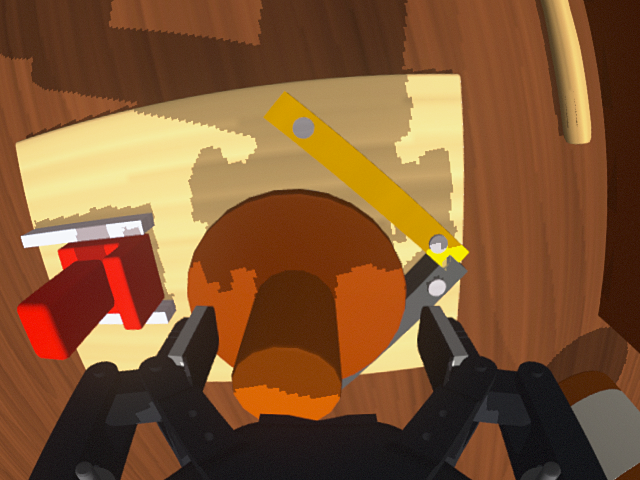

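The foot stands upright between the open fingers, with flange edges at (188,285), (405,285) and (296,190). It isn't touching the yellow wall.

```bash
sed -i 's/range(225,415,5)/range(UA,UB,4)/; s/^def flange/UA,UB=200,395\ndef flange/' fl.py; python3 -c "
from fl import *
foot()"
```

```text
flange centre jig [-11.794 -10.534] r 54.568588845857036 rms 0.3092535460001572
t 11.50 jig xy [-1.571 -6.766] z 66.9 F jig [-0.319  0.417] Fz -0.0 Tz -0.04 head x 76.2 j6 -0.05 w 85.6
r56 centre jig [-11.916 -12.129] world [ 583.804 -139.511] tool shift to it mm [-6.28  -9.816 -0.013]
jig +x in tool [0.091 0.996] jig +y in tool [ 0.996 -0.091]
```

arm_command:
  commands:
    - {"dx": -0.018, "dy": -0.033, "dz": 0, "yaw": 0}
    - {"dx": 0, "dy": 0, "dz": 0.033, "yaw": 0}
    - {"dx": 0, "dy": 0, "dz": 0, "yaw": 0}

```text
clock: 11.75
eef_pos: [580.9, -138.1, 55.1]
eef_rot: [0.787, 0.617, -0.001, -0.001]
contact_force: [-0.9, 0.5, -0.9]
gripper_width: 85.4
grip_force: 0.0
```

arm_command:
  fingers: 0
  commands:
    - {"dx": 0, "dy": 0, "dz": 0, "yaw": 0}
    - {"dx": 0, "dy": 0, "dz": 0, "yaw": 0}
    - {"dx": 0, "dy": 0, "dz": 0, "yaw": 0}
    - {"dx": 0, "dy": 0, "dz": 0, "yaw": 0}
    - {"dx": 0, "dy": 0, "dz": 0, "yaw": 0}
    - {"dx": 0, "dy": 0, "dz": 0, "yaw": 0}
    - {"dx": 0, "dy": 0, "dz": 0, "yaw": 0}

```text
clock: 12.33
eef_pos: [583.3, -138.3, 57.1]
eef_rot: [0.787, 0.617, 0.0, 0.0]
contact_force: [0.3, -0.6, 3.4]
gripper_width: 39.0
grip_force: 61.1
```

arm_command:
  commands:
    - {"dx": 0, "dy": 0, "dz": -0.008, "yaw": 0}
    - {"dx": 0.016, "dy": -0.009, "dz": 0, "yaw": 0}
    - {"dx": 0, "dy": 0, "dz": 0, "yaw": 0}

```text
clock: 12.58
eef_pos: [580.2, -131.7, 58.2]
eef_rot: [0.787, 0.617, -0.001, -0.001]
contact_force: [-0.3, 0.1, -6.4]
gripper_width: 38.6
grip_force: 60.9
```

```bash
python3 -c "
from fl import *
foot(zf=52)"
```

```text
flange centre jig [-15.914  -5.379] r 55.4959379597391 rms 0.28526211914072147
t 12.63 jig xy [-16.525  -5.203] z 58.1 F jig [-0.647 -0.353] Fz -5.1 Tz 0.00 head x 76.2 j6 -0.05 w 38.3
r56 centre jig [-15.822  -5.928] world [ 580.869 -132.796] tool shift to it mm [-0.659  0.766 -0.002]
jig +x in tool [0.09  0.996] jig +y in tool [ 0.996 -0.09 ]
```

arm_command:
  commands:
    - {"dx": 0.0015, "dy": 0.017, "dz": 0, "yaw": 0}
    - {"dx": 0.0015, "dy": 0.017, "dz": 0, "yaw": 0}
    - {"dx": 0.001, "dy": 0.01, "dz": 0, "yaw": 0}
    - {"dx": 0, "dy": 0, "dz": 0, "yaw": 0}
    - {"dx": 0, "dy": 0, "dz": 0, "yaw": 0}

```text
clock: 13.05
eef_pos: [591.3, -133.1, 57.6]
eef_rot: [0.787, 0.617, -0.002, -0.004]
contact_force: [-5.2, 4.2, -4.4]
gripper_width: 38.2
grip_force: 61.5
```

```bash
python3 -c "
from fl import *
foot(zf=52)"
```

```text
flange centre jig [  5.31  -25.247] r 77.28723732441698 rms 1.0456125006175299
t 13.10 jig xy [-5.521 -4.648] z 57.6 F jig [-6.098  2.566] Fz -4.7 Tz -0.10 head x 76.2 j6 -0.05 w 38.6
r56 centre jig [-1.591 -3.908] world [ 595.242 -132.926] tool shift to it mm [ 1.095  3.845 -0.031]
jig +x in tool [0.091 0.996] jig +y in tool [ 0.996 -0.091]
```

arm_command:
  commands:
    - {"dx": 0, "dy": 0.005, "dz": 0, "yaw": -1}
    - {"dx": 0, "dy": 0, "dz": 0, "yaw": -1}

```text
clock: 13.27
eef_pos: [589.8, -133.9, 57.6]
eef_rot: [0.729, 0.684, -0.004, -0.006]
contact_force: [-12.0, 0.8, 0.3]
gripper_width: 38.6
grip_force: 62.1
```

```bash
python3 -c "
from h import *
st()"
```

```text
t 13.27 jig xy [-6.79 -5.64] z 57.6 F jig [-11.957  -1.02 ] Fz 0.3 Tz -0.51 head x 86.4 j6 -0.23 w 38.6
```

arm_command:
  commands:
    - {"dx": 0, "dy": 0, "dz": 0, "yaw": -1}
    - {"dx": 0, "dy": 0, "dz": 0, "yaw": -1}

```text
clock: 13.43
eef_pos: [589.3, -134.0, 57.6]
eef_rot: [0.667, 0.745, -0.004, -0.006]
contact_force: [-13.1, -0.1, 0.2]
gripper_width: 38.4
grip_force: 62.1
```

```bash
python3 -c "
from h import *
st()"
```

```text
t 13.43 jig xy [-7.273 -5.838] z 57.6 F jig [-12.903  -2.088] Fz 0.2 Tz -0.49 head x 96.4 j6 -0.40 w 38.4
```

arm_command:
  commands:
    - {"dx": 0, "dy": 0, "dz": 0, "yaw": -1}
    - {"dx": 0, "dy": 0, "dz": 0, "yaw": -1}

```text
clock: 13.6
eef_pos: [589.1, -134.1, 57.7]
eef_rot: [0.599, 0.801, -0.003, -0.007]
contact_force: [-12.3, 0.9, 2.1]
gripper_width: 38.7
grip_force: 62.2
```

```bash
python3 -c "
from h import *
st()"
```

```text
t 13.60 jig xy [-7.489 -5.972] z 57.7 F jig [-12.315  -0.937] Fz 2.1 Tz -0.50 head x 106.4 j6 -0.58 w 38.7
```

arm_command:
  commands:
    - {"dx": 0, "dy": 0, "dz": 0, "yaw": -1}
    - {"dx": 0, "dy": 0, "dz": 0, "yaw": -1}

```text
clock: 13.77
eef_pos: [588.9, -134.1, 57.7]
eef_rot: [0.527, 0.85, -0.003, -0.007]
contact_force: [-12.3, 0.8, 1.8]
gripper_width: 38.7
grip_force: 62.2
```

```bash
python3 -c "
from h import *
st()"
```

```text
t 13.77 jig xy [-7.645 -5.996] z 57.7 F jig [-12.312  -1.074] Fz 1.8 Tz -0.55 head x 116.4 j6 -0.75 w 38.7
```

arm_command:
  commands:
    - {"dx": 0, "dy": 0, "dz": 0, "yaw": -1}
    - {"dx": 0, "dy": 0, "dz": 0, "yaw": -1}

```text
clock: 13.93
eef_pos: [588.9, -134.2, 57.7]
eef_rot: [0.451, 0.893, -0.002, -0.007]
contact_force: [-12.8, 0.4, 1.3]
gripper_width: 38.8
grip_force: 62.2
```

```bash
python3 -c "
from h import *
st()"
```

```text
t 13.93 jig xy [-7.647 -6.071] z 57.7 F jig [-12.759  -1.5  ] Fz 1.3 Tz -0.51 head x 126.4 j6 -0.93 w 38.8
```

arm_command:
  commands:
    - {"dx": 0, "dy": 0, "dz": 0, "yaw": -1}
    - {"dx": 0, "dy": 0, "dz": 0, "yaw": -1}

```text
clock: 14.1
eef_pos: [589.0, -134.2, 57.8]
eef_rot: [0.371, 0.928, -0.001, -0.007]
contact_force: [-12.3, 1.8, 1.9]
gripper_width: 38.9
grip_force: 62.1
```

```bash
python3 -c "
from h import *
st()"
```

```text
t 14.10 jig xy [-7.574 -6.089] z 57.8 F jig [-12.447  -0.049] Fz 1.9 Tz -0.56 head x 136.4 j6 -1.10 w 38.9
```

arm_command:
  commands:
    - {"dx": 0, "dy": 0, "dz": 0, "yaw": -1}
    - {"dx": 0, "dy": 0, "dz": 0, "yaw": -1}

```text
clock: 14.27
eef_pos: [589.1, -134.2, 57.8]
eef_rot: [0.289, 0.957, -0.001, -0.007]
contact_force: [-12.0, 0.2, 1.7]
gripper_width: 38.6
grip_force: 62.1
```

```bash
python3 -c "
from h import *
st()"
```

```text
t 14.27 jig xy [-7.458 -6.104] z 57.8 F jig [-11.853  -1.635] Fz 1.7 Tz -0.48 head x 146.4 j6 -1.28 w 38.6
```

arm_command:
  commands:
    - {"dx": 0, "dy": 0, "dz": 0, "yaw": -1}
    - {"dx": 0, "dy": 0, "dz": 0, "yaw": -1}

```text
clock: 14.43
eef_pos: [589.4, -134.2, 57.8]
eef_rot: [0.205, 0.979, -0.0, -0.007]
contact_force: [-12.4, 0.8, 1.4]
gripper_width: 38.7
grip_force: 62.1
```

```bash
python3 -c "
from h import *
st()"
```

```text
t 14.43 jig xy [-7.211 -6.074] z 57.8 F jig [-12.412  -1.093] Fz 1.4 Tz -0.47 head x 156.4 j6 -1.45 w 38.7
```

arm_command:
  commands:
    - {"dx": 0, "dy": 0, "dz": 0, "yaw": -1}
    - {"dx": 0, "dy": 0, "dz": 0, "yaw": -1}

```text
clock: 14.6
eef_pos: [589.6, -134.3, 57.8]
eef_rot: [0.118, 0.993, 0.001, -0.007]
contact_force: [-11.5, -0.4, 1.4]
gripper_width: 38.8
grip_force: 62.1
```

```bash
python3 -c "
from h import *
st()"
```

```text
t 14.60 jig xy [-6.985 -6.067] z 57.8 F jig [-11.289  -2.143] Fz 1.4 Tz -0.46 head x 166.4 j6 -1.63 w 38.8
```

arm_command:
  commands:
    - {"dx": 0, "dy": 0, "dz": 0, "yaw": -1}
    - {"dx": 0, "dy": 0, "dz": 0, "yaw": -1}

```text
clock: 14.77
eef_pos: [589.5, -134.6, 57.8]
eef_rot: [0.031, 0.999, 0.001, -0.007]
contact_force: [-11.6, -0.9, 1.1]
gripper_width: 38.8
grip_force: 62.1
```

```bash
python3 -c "
from h import *
st()"
```

```text
t 14.77 jig xy [-6.988 -6.374] z 57.8 F jig [-11.346  -2.643] Fz 1.1 Tz -0.47 head x 176.4 j6 -1.80 w 38.8
```

arm_command:
  commands:
    - {"dx": 0, "dy": 0, "dz": 0, "yaw": -1}
    - {"dx": 0, "dy": 0, "dz": 0, "yaw": -1}

```text
clock: 14.93
eef_pos: [589.6, -134.8, 57.8]
eef_rot: [-0.056, 0.998, 0.001, -0.007]
contact_force: [-11.8, -1.5, 0.6]
gripper_width: 38.9
grip_force: 62.1
```

```bash
python3 -c "
from h import *
st()"
```

```text
t 14.93 jig xy [-6.898 -6.56 ] z 57.8 F jig [-11.412  -3.259] Fz 0.6 Tz -0.51 head x -173.6 j6 -1.97 w 38.9
```

arm_command:
  commands:
    - {"dx": 0, "dy": 0, "dz": 0, "yaw": -1}
    - {"dx": 0, "dy": 0, "dz": 0, "yaw": -1}

```text
clock: 15.1
eef_pos: [589.7, -135.0, 57.8]
eef_rot: [-0.143, 0.99, 0.002, -0.006]
contact_force: [-11.6, -1.5, 0.0]
gripper_width: 38.5
grip_force: 62.1
```

```bash
python3 -c "
from h import *
st()"
```

```text
t 15.10 jig xy [-6.782 -6.813] z 57.8 F jig [-11.235  -3.208] Fz 0.0 Tz -0.52 head x -163.6 j6 -2.15 w 38.5
```

arm_command:
  commands:
    - {"dx": 0, "dy": 0, "dz": 0, "yaw": -1}
    - {"dx": 0, "dy": 0, "dz": 0, "yaw": -1}

```text
clock: 15.27
eef_pos: [589.8, -135.2, 57.8]
eef_rot: [-0.228, 0.974, 0.002, -0.006]
contact_force: [-11.3, -2.4, -0.5]
gripper_width: 38.4
grip_force: 62.1
```

```bash
python3 -c "
from h import *
st()"
```

```text
t 15.27 jig xy [-6.665 -7.015] z 57.8 F jig [-10.798  -4.092] Fz -0.5 Tz -0.50 head x -153.6 j6 -2.32 w 38.4
```

arm_command:
  commands:
    - {"dx": 0, "dy": 0, "dz": 0, "yaw": -1}
    - {"dx": 0, "dy": 0, "dz": 0, "yaw": -1}

```text
clock: 15.43
eef_pos: [590.2, -135.7, 57.8]
eef_rot: [-0.313, 0.95, 0.002, -0.006]
contact_force: [-10.5, -3.8, -1.7]
gripper_width: 38.7
grip_force: 62.0
```

```bash
python3 -c "
from h import *
st()"
```

```text
t 15.43 jig xy [-6.157 -7.446] z 57.8 F jig [-9.86  -5.293] Fz -1.7 Tz -0.41 head x -143.6 j6 -2.50 w 38.7
```

A dip toward the dark wall is beginning at heading 216° (flat arriving at dark), so yellow should be about 110° further. The last joint is near its limit, so I'll set the foot down, turn the gripper back half a turn and regrip.

arm_command:
  commands:
    - {"dx": 0.012, "dy": 0.012, "dz": 0, "yaw": 0}
    - {"dx": 0, "dy": 0, "dz": 0.006, "yaw": 0}
    - {"dx": 0, "dy": 0, "dz": 0, "yaw": 0}

```text
clock: 15.68
eef_pos: [589.0, -134.9, 57.4]
eef_rot: [-0.311, 0.951, 0.0, -0.002]
contact_force: [-6.4, -2.9, 0.5]
gripper_width: 38.8
grip_force: 62.2
```

```bash
python3 -c "
from h import *
st()"
```

```text
t 15.68 jig xy [-7.416 -6.834] z 57.4 F jig [-5.887 -3.827] Fz 0.5 Tz 0.07 head x -143.8 j6 -2.50 w 38.8
```

arm_command:
  fingers: 1
  commands:
    - {"dx": 0, "dy": 0, "dz": 0, "yaw": 0}
    - {"dx": 0, "dy": 0, "dz": 0, "yaw": 0}
    - {"dx": 0, "dy": 0, "dz": 0, "yaw": 0}
    - {"dx": 0, "dy": 0, "dz": 0, "yaw": 0}
    - {"dx": 0, "dy": 0, "dz": 0, "yaw": 1}
    - {"dx": 0, "dy": 0, "dz": 0, "yaw": 1}
    - {"dx": 0, "dy": 0, "dz": 0, "yaw": 1}
    - {"dx": 0, "dy": 0, "dz": 0, "yaw": 1}

```text
clock: 16.35
eef_pos: [592.1, -134.5, 57.7]
eef_rot: [-0.139, 0.99, -0.0, 0.001]
contact_force: [0.8, 0.1, 1.2]
gripper_width: 85.4
grip_force: 0.0
```

arm_command:
  commands:
    - {"dx": 0, "dy": 0, "dz": 0, "yaw": 1}
    - {"dx": 0, "dy": 0, "dz": 0, "yaw": 1}
    - {"dx": 0, "dy": 0, "dz": 0, "yaw": 1}
    - {"dx": 0, "dy": 0, "dz": 0, "yaw": 1}
    - {"dx": 0, "dy": 0, "dz": 0, "yaw": 1}
    - {"dx": 0, "dy": 0, "dz": 0, "yaw": 1}
    - {"dx": 0, "dy": 0, "dz": 0, "yaw": 1}
    - {"dx": 0, "dy": 0, "dz": 0, "yaw": 1}

```text
clock: 17.02
eef_pos: [592.1, -134.5, 57.7]
eef_rot: [0.208, 0.978, 0.0, 0.001]
contact_force: [0.4, 0.0, -0.6]
gripper_width: 85.9
grip_force: 0.0
```

arm_command:
  commands:
    - {"dx": 0, "dy": 0, "dz": 0, "yaw": 1}
    - {"dx": 0, "dy": 0, "dz": 0, "yaw": 1}
    - {"dx": 0, "dy": 0, "dz": 0, "yaw": 1}
    - {"dx": 0, "dy": 0, "dz": 0, "yaw": 1}
    - {"dx": 0, "dy": 0, "dz": 0, "yaw": 1}
    - {"dx": 0, "dy": 0, "dz": 0, "yaw": 1}
    - {"dx": 0, "dy": 0, "dz": 0, "yaw": 1}
    - {"dx": 0, "dy": 0, "dz": 0, "yaw": 1}

```text
clock: 17.68
eef_pos: [592.1, -134.5, 57.7]
eef_rot: [0.53, 0.848, 0.0, 0.001]
contact_force: [-0.3, 0.1, -0.3]
gripper_width: 85.2
grip_force: 0.0
```

arm_command:
  commands:
    - {"dx": 0, "dy": 0, "dz": 0, "yaw": 1}
    - {"dx": 0, "dy": 0, "dz": 0, "yaw": 1}
    - {"dx": 0, "dy": 0, "dz": 0, "yaw": 1}
    - {"dx": 0, "dy": 0, "dz": 0, "yaw": 1}
    - {"dx": 0, "dy": 0, "dz": 0, "yaw": 1}
    - {"dx": 0, "dy": 0, "dz": 0, "yaw": 1}
    - {"dx": 0, "dy": 0, "dz": 0, "yaw": 1}
    - {"dx": 0, "dy": 0, "dz": 0, "yaw": 1}

```text
clock: 18.35
eef_pos: [592.1, -134.5, 57.7]
eef_rot: [0.788, 0.615, 0.001, 0.001]
contact_force: [0.6, 0.2, 0.8]
gripper_width: 85.3
grip_force: 0.0
```

arm_command:
  commands:
    - {"dx": 0, "dy": 0, "dz": 0, "yaw": 1}
    - {"dx": 0, "dy": 0, "dz": 0, "yaw": 1}
    - {"dx": 0, "dy": 0, "dz": 0, "yaw": 1}
    - {"dx": 0, "dy": 0, "dz": 0, "yaw": 1}
    - {"dx": 0, "dy": 0, "dz": 0, "yaw": 1}
    - {"dx": 0, "dy": 0, "dz": 0, "yaw": 1}
    - {"dx": 0, "dy": 0, "dz": 0, "yaw": 0}

```text
clock: 18.93
eef_pos: [592.0, -134.5, 57.7]
eef_rot: [0.92, 0.391, 0.001, 0.0]
contact_force: [-0.5, 0.0, 0.0]
gripper_width: 85.7
grip_force: 0.0
```

```bash
python3 -c "
from fl import *
f=grab_frame('wrist');np.save('i.npy',f,allow_pickle=True);cv2.imwrite('pics/i.png',f['color'][...,::-1]);foot(f)"
```

```text
flange centre jig [-4.097 -6.888] r 57.74849698760717 rms 0.8883878298546395
t 18.98 jig xy [-4.689 -5.968] z 57.6 F jig [0.09  0.274] Fz -1.1 Tz 0.05 head x 46.3 j6 0.47 w 85.2
r56 centre jig [-3.571 -5.062] world [ 593.113 -133.771] tool shift to it mm [1.385 0.394 0.001]
jig +x in tool [0.575 0.818] jig +y in tool [ 0.818 -0.575]
```

arm_command:
  fingers: 0
  commands:
    - {"dx": -0.006, "dy": -0.006, "dz": 0, "yaw": 0}
    - {"dx": 0, "dy": 0, "dz": 0, "yaw": 0}
    - {"dx": 0, "dy": 0, "dz": 0, "yaw": 0}
    - {"dx": 0, "dy": 0, "dz": 0, "yaw": 0}
    - {"dx": 0, "dy": 0, "dz": 0, "yaw": 0}
    - {"dx": 0, "dy": 0, "dz": 0, "yaw": 0}
    - {"dx": 0, "dy": 0, "dz": 0, "yaw": 0}

```text
clock: 19.57
eef_pos: [588.9, -134.8, 57.7]
eef_rot: [0.92, 0.392, 0.0, 0.0]
contact_force: [0.3, -0.6, 3.2]
gripper_width: 38.9
grip_force: 60.2
```

```bash
python3 -c "
from h import *
st()"
```

```text
t 19.57 jig xy [-7.59 -6.68] z 57.7 F jig [ 0.413 -0.59 ] Fz 3.2 Tz 0.05 head x 46.2 j6 0.47 w 38.9
```

arm_command:
  commands:
    - {"dx": 0, "dy": 0, "dz": -0.007, "yaw": 0}
    - {"dx": 0.012, "dy": 0.018, "dz": 0, "yaw": 0}
    - {"dx": 0, "dy": 0, "dz": 0, "yaw": 0}

```text
clock: 19.82
eef_pos: [590.0, -135.2, 58.1]
eef_rot: [0.92, 0.393, -0.005, -0.003]
contact_force: [-8.3, -1.6, 3.2]
gripper_width: 39.0
grip_force: 61.7
```

```bash
python3 -c "
from h import *
st()"
```

```text
t 19.82 jig xy [-6.405 -6.901] z 58.1 F jig [-7.918 -2.857] Fz 3.2 Tz 0.16 head x 46.3 j6 0.47 w 39.0
```

arm_command:
  commands:
    - {"dx": 0, "dy": 0, "dz": 0, "yaw": -1}
    - {"dx": 0, "dy": 0, "dz": 0, "yaw": -1}

```text
clock: 19.98
eef_pos: [591.7, -137.0, 58.2]
eef_rot: [0.881, 0.473, -0.003, -0.001]
contact_force: [-3.9, -7.5, -2.2]
gripper_width: 38.9
grip_force: 61.3
```

```bash
python3 -c "
from h import *
st()"
```

```text
t 19.98 jig xy [-4.522 -8.447] z 58.2 F jig [-2.711 -7.982] Fz -2.2 Tz -0.32 head x 56.5 j6 0.29 w 38.9
```

arm_command:
  commands:
    - {"dx": 0, "dy": 0, "dz": 0, "yaw": -1}
    - {"dx": 0, "dy": 0, "dz": 0, "yaw": -1}

```text
clock: 20.15
eef_pos: [593.2, -138.6, 58.4]
eef_rot: [0.836, 0.548, -0.003, 0.001]
contact_force: [-3.4, -9.7, -4.6]
gripper_width: 38.9
grip_force: 61.1
```

```bash
python3 -c "
from h import *
st()"
```

```text
t 20.15 jig xy [-2.732 -9.83 ] z 58.4 F jig [ -1.932 -10.115] Fz -4.6 Tz -0.30 head x 66.5 j6 0.12 w 38.9
```

Found it: the flat reached the dark wall and nearly bedded there at heading ~72°, so yellow lies near heading 162°. I'll back off, turn free, and press again just short of it.

arm_command:
  commands:
    - {"dx": -0.006, "dy": -0.023, "dz": 0, "yaw": 0}
    - {"dx": 0, "dy": 0, "dz": 0, "yaw": -1}
    - {"dx": 0, "dy": 0, "dz": 0, "yaw": -1}
    - {"dx": 0, "dy": 0, "dz": 0, "yaw": -1}
    - {"dx": 0, "dy": 0, "dz": 0, "yaw": -1}
    - {"dx": 0, "dy": 0, "dz": 0, "yaw": -1}
    - {"dx": 0, "dy": 0, "dz": 0, "yaw": -1}
    - {"dx": 0, "dy": 0, "dz": 0, "yaw": -1}

```text
clock: 20.82
eef_pos: [587.0, -133.9, 58.2]
eef_rot: [0.633, 0.774, -0.0, -0.001]
contact_force: [-0.6, -0.7, -5.6]
gripper_width: 38.8
grip_force: 61.3
```

arm_command:
  commands:
    - {"dx": 0, "dy": 0, "dz": 0, "yaw": -1}
    - {"dx": 0, "dy": 0, "dz": 0, "yaw": -1}
    - {"dx": 0, "dy": 0, "dz": 0, "yaw": -1}
    - {"dx": 0, "dy": 0, "dz": 0, "yaw": -1}
    - {"dx": 0, "dy": 0, "dz": 0, "yaw": -1}
    - {"dx": 0, "dy": 0, "dz": 0, "yaw": -1}
    - {"dx": 0, "dy": 0, "dz": 0, "yaw": -1}
    - {"dx": 0, "dy": 0, "dz": 0, "yaw": -1}

```text
clock: 21.48
eef_pos: [587.0, -133.9, 58.2]
eef_rot: [0.33, 0.944, 0.0, -0.001]
contact_force: [0.3, 0.2, -5.9]
gripper_width: 38.8
grip_force: 61.3
```

arm_command:
  commands:
    - {"dx": 0, "dy": 0, "dz": 0, "yaw": -1}
    - {"dx": 0, "dy": 0, "dz": 0, "yaw": 0}
    - {"dx": 0, "dy": 0, "dz": 0, "yaw": 0}

```text
clock: 21.73
eef_pos: [587.2, -134.1, 58.5]
eef_rot: [0.292, 0.956, 0.0, -0.001]
contact_force: [-0.0, 0.5, -5.8]
gripper_width: 38.8
grip_force: 61.3
```

```bash
python3 -c "
from fl import *
foot(zf=51)"
```

```text
flange centre jig [-10.493  -5.216] r 55.69736261068947 rms 0.4541132159339382
t 21.78 jig xy [-9.153 -6.319] z 58.7 F jig [-1.002  0.395] Fz -5.1 Tz -0.05 head x 146.1 j6 -1.27 w 38.9
r56 centre jig [-10.167  -5.297] world [ 586.556 -133.017] tool shift to it mm [1.354 0.49  0.002]
jig +x in tool [-0.904  0.428] jig +y in tool [0.428 0.904]
```

arm_command:
  commands:
    - {"dx": -0.01, "dy": 0.01, "dz": 0, "yaw": 0}
    - {"dx": -0.009, "dy": 0.009, "dz": 0, "yaw": 0}
    - {"dx": 0, "dy": 0, "dz": 0, "yaw": 0}

```text
clock: 22.03
eef_pos: [593.6, -133.3, 58.9]
eef_rot: [0.291, 0.957, -0.001, -0.003]
contact_force: [-4.6, -3.1, -3.7]
gripper_width: 38.7
grip_force: 61.6
```

```bash
python3 -c "
from h import *
st()"
```

```text
t 22.03 jig xy [-3.206 -4.485] z 58.9 F jig [-4.12  -3.786] Fz -3.7 Tz 0.10 head x 146.2 j6 -1.27 w 38.7
```

arm_command:
  commands:
    - {"dx": 0, "dy": 0, "dz": 0, "yaw": -1}
    - {"dx": 0, "dy": 0, "dz": 0, "yaw": 0}

```text
clock: 22.2
eef_pos: [594.9, -132.8, 59.0]
eef_rot: [0.248, 0.969, -0.0, -0.001]
contact_force: [-2.3, -0.4, -6.1]
gripper_width: 38.8
grip_force: 61.5
```

```bash
python3 -c "
from h import *
st()"
```

```text
t 22.20 jig xy [-1.9   -3.875] z 59.0 F jig [-2.209 -0.693] Fz -6.1 Tz 0.10 head x 151.3 j6 -1.36 w 38.8
```

arm_command:
  commands:
    - {"dx": 0, "dy": 0, "dz": 0, "yaw": -1}
    - {"dx": 0, "dy": 0, "dz": 0, "yaw": 0}

```text
clock: 22.37
eef_pos: [595.8, -132.5, 59.2]
eef_rot: [0.206, 0.978, 0.0, -0.0]
contact_force: [0.6, 1.3, -5.8]
gripper_width: 38.9
grip_force: 61.5
```

```bash
python3 -c "
from h import *
st()"
```

```text
t 22.37 jig xy [-1.144 -3.386] z 59.2 F jig [0.396 1.385] Fz -5.8 Tz 0.05 head x 156.2 j6 -1.44 w 38.9
```

arm_command:
  commands:
    - {"dx": -0.006, "dy": 0.012, "dz": 0, "yaw": 0}
    - {"dx": 0, "dy": 0, "dz": 0, "yaw": 0}

```text
clock: 22.53
eef_pos: [596.9, -131.7, 59.3]
eef_rot: [0.207, 0.978, -0.002, -0.002]
contact_force: [-6.2, -4.9, -4.0]
gripper_width: 38.8
grip_force: 61.9
```

```bash
python3 -c "
from h import *
st()"
```

```text
t 22.53 jig xy [-0.179 -2.478] z 59.3 F jig [-5.352 -5.78 ] Fz -4.0 Tz 0.15 head x 156.1 j6 -1.43 w 38.8
```

arm_command:
  commands:
    - {"dx": 0, "dy": 0, "dz": 0, "yaw": -0.6}
    - {"dx": 0, "dy": 0, "dz": 0, "yaw": 0}

```text
clock: 22.7
eef_pos: [597.7, -131.0, 59.2]
eef_rot: [0.181, 0.983, -0.001, -0.001]
contact_force: [-4.4, -3.2, -3.6]
gripper_width: 38.8
grip_force: 61.7
```

```bash
python3 -c "
from h import *
st()"
```

```text
t 22.70 jig xy [ 0.508 -1.598] z 59.2 F jig [-3.894 -3.793] Fz -3.6 Tz 0.16 head x 159.1 j6 -1.49 w 38.8
```

arm_command:
  commands:
    - {"dx": 0, "dy": 0, "dz": 0, "yaw": -0.6}
    - {"dx": 0, "dy": 0, "dz": 0, "yaw": 0}

```text
clock: 22.87
eef_pos: [598.6, -130.3, 59.2]
eef_rot: [0.156, 0.988, 0.0, -0.0]
contact_force: [-3.0, -0.9, -5.4]
gripper_width: 38.9
grip_force: 61.7
```

```bash
python3 -c "
from h import *
st()"
```

```text
t 22.87 jig xy [ 1.308 -0.773] z 59.2 F jig [-2.777 -1.378] Fz -5.4 Tz 0.08 head x 162.1 j6 -1.54 w 38.9
```

arm_command:
  commands:
    - {"dx": -0.0055, "dy": 0.008, "dz": 0.002, "yaw": 0}
    - {"dx": 0, "dy": 0, "dz": 0, "yaw": 0}

```text
clock: 23.03
eef_pos: [598.9, -130.0, 58.8]
eef_rot: [0.156, 0.988, -0.002, -0.002]
contact_force: [-7.8, -5.9, -1.9]
gripper_width: 38.7
grip_force: 62.2
```

```bash
python3 -c "
from h import *
st()"
```

```text
t 23.03 jig xy [ 1.622 -0.463] z 58.8 F jig [-6.874 -7.035] Fz -1.9 Tz 0.10 head x 162.1 j6 -1.54 w 38.7
```

arm_command:
  commands:
    - {"dx": 0, "dy": 0, "dz": 0, "yaw": -0.6}
    - {"dx": 0, "dy": 0, "dz": 0, "yaw": 0}

```text
clock: 23.2
eef_pos: [598.0, -130.3, 58.3]
eef_rot: [0.129, 0.992, -0.002, -0.003]
contact_force: [-9.0, -6.6, -3.7]
gripper_width: 39.0
grip_force: 62.0
```

```bash
python3 -c "
from h import *
st()"
```

```text
t 23.20 jig xy [ 0.738 -0.912] z 58.3 F jig [-7.866 -7.881] Fz -3.7 Tz -0.24 head x 165.1 j6 -1.59 w 39.0
```

arm_command:
  commands:
    - {"dx": 0, "dy": 0, "dz": 0, "yaw": -0.4}
    - {"dx": 0, "dy": 0, "dz": 0, "yaw": 0}

```text
clock: 23.37
eef_pos: [597.6, -130.9, 58.2]
eef_rot: [0.113, 0.994, -0.002, -0.003]
contact_force: [-8.9, -8.8, -4.1]
gripper_width: 39.0
grip_force: 62.1
```

```bash
python3 -c "
from h import *
st()"
```

```text
t 23.37 jig xy [ 0.479 -1.536] z 58.2 F jig [-7.465 -9.997] Fz -4.1 Tz -0.28 head x 167.1 j6 -1.62 w 39.0
```

arm_command:
  commands:
    - {"dx": 0, "dy": 0, "dz": 0, "yaw": 0.9}
    - {"dx": 0, "dy": 0, "dz": 0, "yaw": 0}

```text
clock: 23.53
eef_pos: [598.1, -129.0, 58.2]
eef_rot: [0.153, 0.988, -0.001, -0.003]
contact_force: [-6.1, -3.2, -3.7]
gripper_width: 39.0
grip_force: 62.0
```

```bash
python3 -c "
from h import *
st()"
```

```text
t 23.53 jig xy [0.686 0.439] z 58.2 F jig [-5.558 -4.038] Fz -3.7 Tz -0.06 head x 162.3 j6 -1.54 w 39.0
```

arm_command:
  commands:
    - {"dx": 0, "dy": 0, "dz": 0.002, "yaw": 0.1}
    - {"dx": 0, "dy": 0, "dz": 0.002, "yaw": 0}
    - {"dx": 0, "dy": 0, "dz": 0, "yaw": 0}

```text
clock: 23.78
eef_pos: [598.0, -129.0, 58.0]
eef_rot: [0.156, 0.988, -0.001, -0.003]
contact_force: [-9.9, -3.6, 2.6]
gripper_width: 39.1
grip_force: 62.6
```

```bash
python3 -c "
from h import *
st()"
```

```text
t 23.78 jig xy [0.59  0.434] z 58.0 F jig [-9.265 -5.03 ] Fz 2.6 Tz 0.25 head x 162.1 j6 -1.54 w 39.1
```

Bedded: peak depth toward yellow (~+8 mm over round contact), torque near zero, both walls carrying load, foot down on the bed. I'll let go and check.

arm_command:
  fingers: 1
  commands:
    - {"dx": 0, "dy": 0, "dz": 0, "yaw": 0}
    - {"dx": 0, "dy": 0, "dz": 0, "yaw": 0}
    - {"dx": 0, "dy": 0, "dz": 0, "yaw": 0}
    - {"dx": 0, "dy": 0, "dz": 0, "yaw": 0}
    - {"dx": 0, "dy": 0, "dz": -0.1, "yaw": 0}
    - {"dx": 0, "dy": 0, "dz": -0.1, "yaw": 0}
    - {"dx": 0, "dy": 0, "dz": -0.1, "yaw": 0}
    - {"dx": 0, "dy": 0, "dz": -0.1, "yaw": 0}

```text
clock: 24.45
eef_pos: [601.9, -128.4, 179.2]
eef_rot: [0.155, 0.988, 0.0, 0.001]
contact_force: [-0.2, -1.2, 0.3]
gripper_width: 85.2
grip_force: 0.0
```

arm_command:
  commands:
    - {"dx": 0, "dy": 0, "dz": -0.08, "yaw": 0}
    - {"dx": 0, "dy": 0, "dz": -0.08, "yaw": 0}
    - {"dx": 0, "dy": 0, "dz": 0, "yaw": 0}
    - {"dx": 0, "dy": 0, "dz": 0, "yaw": 0}

```text
clock: 24.78
eef_pos: [603.0, -128.8, 227.9]
eef_rot: [0.155, 0.988, -0.0, 0.003]
contact_force: [-0.1, 0.2, -0.5]
gripper_width: 85.4
grip_force: 0.0
```

```bash
python3 - <<'E'
from h import *
f=grab_frame('wrist');cv2.imwrite('pics/j.png',f['color'][...,::-1]);np.save('j.npy',f,allow_pickle=True);st()
for t,z in (('clamp_grip',72),('foot_grip',81)):
    for x in landmark_of('wrist',t)[:1]: print(t,x['uv'],x['confidence'],RJ.T@(watz(f,x['uv'],z)[:2]-OJ))
E
```

```text
t 24.83 jig xy [4.145 1.415] z 226.1 F jig [0.107 0.381] Fz -1.5 Tz -0.07 head x 162.2 j6 -1.54 w 85.7
clamp_grip [285.3, 44.4] 0.68 [-134.515   -0.553]
foot_grip [313.8, 207.1] 0.97 [-1.62   0.294]
```

View pics/j.png

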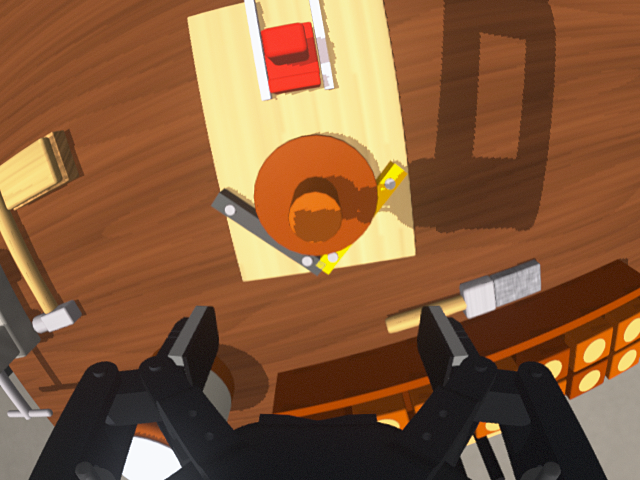

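The foot sits in the V corner with its flange over the yellow wall; the clamp grip is at (288,42) in the picture. Next, the clamp.

arm_command:
  commands:
    - {"dx": 0, "dy": 0, "dz": 0, "yaw": -0.92}
    - {"dx": 0, "dy": 0, "dz": 0, "yaw": -0.92}
    - {"dx": 0.094, "dy": -0.006, "dz": 0, "yaw": 0}
    - {"dx": 0.094, "dy": 0, "dz": 0, "yaw": 0}
    - {"dx": 0.094, "dy": 0, "dz": 0, "yaw": 0}
    - {"dx": 0.094, "dy": 0, "dz": 0, "yaw": 0}
    - {"dx": 0.091, "dy": 0, "dz": 0, "yaw": 0}
    - {"dx": 0, "dy": 0, "dz": 0.05, "yaw": 0}

```text
clock: 25.6
eef_pos: [457.2, -108.2, 210.7]
eef_rot: [0.075, 0.997, 0.0, -0.002]
contact_force: [-0.4, -0.3, 0.3]
gripper_width: 85.5
grip_force: 0.0
```

arm_command:
  commands:
    - {"dx": 0, "dy": 0, "dz": 0, "yaw": 0}
    - {"dx": 0, "dy": 0, "dz": 0, "yaw": 0}

```text
clock: 25.77
eef_pos: [461.5, -109.1, 209.3]
eef_rot: [0.075, 0.997, 0.0, -0.001]
contact_force: [0.6, -0.3, 0.5]
gripper_width: 85.4
grip_force: 0.0
```

```bash
python3 - <<'E'
from h import *
f=grab_frame('wrist');cv2.imwrite('pics/k.png',f['color'][...,::-1]);s=st()
for x in landmark_of('wrist','clamp_grip')[:1]: print(x['uv'],x['confidence'],RJ.T@(watz(f,x['uv'],72)[:2]-OJ))
c=f['color'].astype(int);d=f['depth'];P=np.array(f['pose'])
m=(c[...,0]>120)&(c[...,1]<60)&(c[...,2]<60)
pts=[]
for v,u in zip(*np.nonzero(m)):
    o,r=rayw(f,(u,v));w=o+r*(d[v,u]/(P[:3,:3].T@r)[2]);pts.append([*(RJ.T@(w[:2]-OJ)),w[2]])
p=np.array(pts);t=p[(p[:,2]>88)&(p[:,2]<100)];print(len(p),'top', t.min(0),t.max(0),t.mean(0))
E
```

```text
t 25.82 jig xy [-136.177   -0.566] z 210.0 F jig [-0.061  0.014] Fz -0.2 Tz 0.00 head x 171.4 j6 -1.74 w 85.6
[318.0, 225.8] 0.84 [-132.543    0.812]
3038 top [-147.155  -17.804   88.031] [217.686 384.109  98.762] [-130.75     3.774   93.684]
```

arm_command:
  commands:
    - {"dx": -0.003, "dy": 0, "dz": 0.11, "yaw": 0}
    - {"dx": 0, "dy": 0, "dz": 0.11, "yaw": 0}
    - {"dx": 0, "dy": 0, "dz": 0.11, "yaw": 0}
    - {"dx": 0, "dy": 0, "dz": 0.11, "yaw": 0}
    - {"dx": 0, "dy": 0, "dz": 0.085, "yaw": 0}
    - {"dx": 0, "dy": 0, "dz": 0, "yaw": 0}
    - {"dx": 0, "dy": 0, "dz": 0, "yaw": 0}

```text
clock: 26.45
eef_pos: [463.3, -109.5, 52.1]
eef_rot: [0.075, 0.997, 0.0, -0.002]
contact_force: [0.4, -0.2, -0.1]
gripper_width: 85.4
grip_force: 0.0
```

arm_command:
  fingers: 0
  commands:
    - {"dx": 0, "dy": 0, "dz": 0, "yaw": 0}
    - {"dx": 0, "dy": 0, "dz": 0, "yaw": 0}
    - {"dx": 0, "dy": 0, "dz": 0, "yaw": 0}
    - {"dx": 0, "dy": 0, "dz": 0, "yaw": 0}
    - {"dx": 0, "dy": 0, "dz": 0, "yaw": 0}
    - {"dx": 0, "dy": 0, "dz": 0, "yaw": 0}
    - {"dx": 0, "dy": 0, "dz": 0, "yaw": 0}
    - {"dx": 0, "dy": 0, "dz": 0, "yaw": 0}

```text
clock: 27.12
eef_pos: [464.3, -110.0, 54.5]
eef_rot: [0.075, 0.997, -0.0, 0.001]
contact_force: [-0.1, -1.5, 6.2]
gripper_width: 31.8
grip_force: 59.0
```

```bash
python3 -c "
from h import *
st()"
```

```text
t 27.12 jig xy [-134.524   -0.854] z 54.5 F jig [ 0.17 -1.5 ] Fz 6.2 Tz 0.12 head x 171.4 j6 -1.74 w 31.8
```

arm_command:
  commands:
    - {"dx": -0.02, "dy": 0, "dz": 0, "yaw": 0}
    - {"dx": -0.035, "dy": 0, "dz": 0, "yaw": 0}
    - {"dx": -0.035, "dy": 0, "dz": 0, "yaw": 0}
    - {"dx": -0.027, "dy": 0, "dz": 0, "yaw": 0}
    - {"dx": 0, "dy": 0, "dz": 0, "yaw": 0}
    - {"dx": 0, "dy": 0, "dz": 0, "yaw": 0}

```text
clock: 27.62
eef_pos: [500.3, -115.4, 54.5]
eef_rot: [0.075, 0.997, -0.0, 0.002]
contact_force: [2.5, 0.2, 5.9]
gripper_width: 31.4
grip_force: 60.9
```

```bash
python3 -c "
from h import *
st()"
```

```text
t 27.62 jig xy [-98.118  -0.741] z 54.5 F jig [2.485 0.616] Fz 5.9 Tz 0.14 head x 171.4 j6 -1.73 w 31.4
```

arm_command:
  commands:
    - {"dx": -0.012, "dy": 0, "dz": 0, "yaw": 0}
    - {"dx": 0, "dy": 0, "dz": 0, "yaw": 0}
    - {"dx": 0, "dy": 0, "dz": 0, "yaw": 0}

```text
clock: 27.87
eef_pos: [502.3, -115.6, 54.5]
eef_rot: [0.075, 0.997, -0.0, 0.001]
contact_force: [-0.9, 0.9, 9.4]
gripper_width: 31.2
grip_force: 61.4
```

```bash
python3 -c "
from h import *
st()"
```

```text
t 27.87 jig xy [-96.095  -0.711] z 54.5 F jig [-1.01  0.72] Fz 9.4 Tz 0.13 head x 171.4 j6 -1.73 w 31.2
```

arm_command:
  commands:
    - {"dx": -0.008, "dy": 0, "dz": 0, "yaw": 0}
    - {"dx": 0, "dy": 0, "dz": 0, "yaw": 0}
    - {"dx": 0, "dy": 0, "dz": 0, "yaw": 0}

```text
clock: 28.12
eef_pos: [504.1, -115.9, 54.5]
eef_rot: [0.075, 0.997, -0.0, 0.001]
contact_force: [-1.4, -0.0, 9.9]
gripper_width: 31.5
grip_force: 61.5
```

```bash
python3 -c "
from h import *
st()"
```

```text
t 28.12 jig xy [-94.237  -0.725] z 54.5 F jig [-1.368 -0.237] Fz 9.9 Tz 0.04 head x 171.4 j6 -1.73 w 31.5
```

arm_command:
  commands:
    - {"dx": -0.008, "dy": 0, "dz": 0, "yaw": 0}
    - {"dx": 0, "dy": 0, "dz": 0, "yaw": 0}
    - {"dx": 0, "dy": 0, "dz": 0, "yaw": 0}

```text
clock: 28.37
eef_pos: [505.8, -116.2, 54.5]
eef_rot: [0.075, 0.997, -0.0, 0.0]
contact_force: [-3.4, 0.1, 11.6]
gripper_width: 31.5
grip_force: 61.9
```

```bash
python3 -c "
from h import *
st()"
```

```text
t 28.37 jig xy [-92.575  -0.737] z 54.5 F jig [-3.351 -0.416] Fz 11.6 Tz 0.11 head x 171.4 j6 -1.73 w 31.5
```

arm_command:
  commands:
    - {"dx": -0.006, "dy": 0, "dz": 0, "yaw": 0}
    - {"dx": 0, "dy": 0, "dz": 0, "yaw": 0}
    - {"dx": 0, "dy": 0, "dz": 0, "yaw": 0}

```text
clock: 28.62
eef_pos: [505.7, -116.2, 54.5]
eef_rot: [0.075, 0.997, -0.0, -0.001]
contact_force: [-7.4, 0.2, 15.0]
gripper_width: 31.0
grip_force: 62.3
```

```bash
python3 -c "
from h import *
st()"
```

```text
t 28.62 jig xy [-92.607  -0.724] z 54.5 F jig [-7.352 -0.923] Fz 15.0 Tz 0.10 head x 171.4 j6 -1.73 w 31.0
```

arm_command:
  commands:
    - {"dx": -0.008, "dy": 0, "dz": 0, "yaw": 0}
    - {"dx": 0, "dy": 0, "dz": 0, "yaw": 0}
    - {"dx": 0, "dy": 0, "dz": 0, "yaw": 0}

```text
clock: 28.87
eef_pos: [505.8, -116.2, 54.5]
eef_rot: [0.074, 0.997, 0.0, -0.003]
contact_force: [-11.2, -0.2, 19.3]
gripper_width: 31.1
grip_force: 62.8
```

```bash
python3 -c "
from h import *
st()
f=grab_frame('wrist');g=f['color'];cv2.imwrite('pics/l.png',g[...,::-1]);np.save('l.npy',f,allow_pickle=True)"
```

```text
t 28.87 jig xy [-92.505  -0.725] z 54.5 F jig [-11.021  -1.879] Fz 19.3 Tz 0.17 head x 171.5 j6 -1.73 w 31.1
```

View pics/l.png

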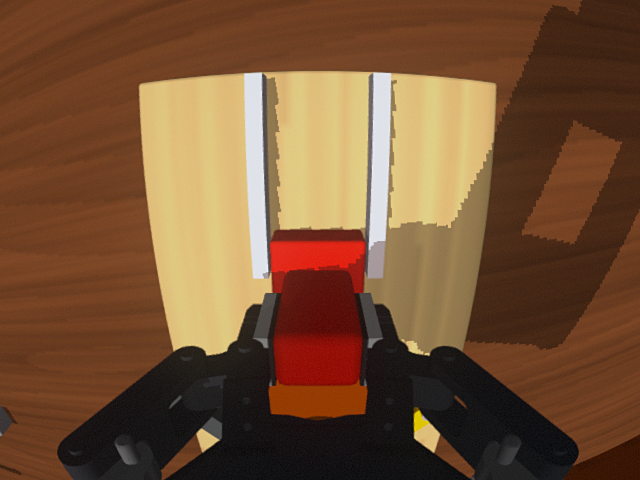

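The grip is held and the jaw stopped firm (11 N, no further motion). I'll let go, lift away and check from above.

arm_command:
  fingers: 1
  commands:
    - {"dx": 0, "dy": 0, "dz": 0, "yaw": 0}
    - {"dx": 0, "dy": 0, "dz": 0, "yaw": 0}
    - {"dx": 0, "dy": 0, "dz": 0, "yaw": 0}
    - {"dx": 0, "dy": 0, "dz": 0, "yaw": 0}
    - {"dx": 0, "dy": 0, "dz": 0, "yaw": 0}
    - {"dx": 0, "dy": 0, "dz": -0.1, "yaw": 0}
    - {"dx": 0, "dy": 0, "dz": -0.12, "yaw": 0}
    - {"dx": 0, "dy": 0, "dz": -0.12, "yaw": 0}

```text
clock: 29.58
eef_pos: [509.5, -116.4, 155.0]
eef_rot: [0.075, 0.997, 0.0, -0.002]
contact_force: [0.8, -0.3, -0.2]
gripper_width: 85.2
grip_force: 0.0
```

arm_command:
  commands:
    - {"dx": -0.1, "dy": 0, "dz": -0.1, "yaw": 0}
    - {"dx": -0.1, "dy": 0, "dz": -0.1, "yaw": 0}
    - {"dx": -0.1, "dy": 0, "dz": -0.05, "yaw": 0}
    - {"dx": 0, "dy": 0, "dz": 0, "yaw": 0}
    - {"dx": 0, "dy": 0, "dz": 0, "yaw": 0}
    - {"dx": 0, "dy": 0, "dz": 0, "yaw": 0}

```text
clock: 30.08
eef_pos: [597.2, -129.6, 227.7]
eef_rot: [0.075, 0.997, 0.0, -0.002]
contact_force: [-1.0, 0.2, -0.9]
gripper_width: 85.7
grip_force: 0.0
```

```bash
python3 - <<'E'
from h import *
from scipy.optimize import least_squares
fs=[('before',np.load('j.npy',allow_pickle=True).item()),('now',grab_frame('wrist'))]
st();cv2.imwrite('pics/m.png',fs[1][1]['color'][...,::-1]);np.save('m.npy',fs[1][1],allow_pickle=True)
for n,f in fs:
    P=np.array(f['pose']);d=f['depth'];v,u=np.mgrid[0:330,0:640]
    x=u-f['cx'];y=v-f['cy'];r=np.hypot(x,y)+1e-9;th=r/f['fx'];dd=d[:330]
    X=np.stack([np.tan(th)*x/r*dd,np.tan(th)*y/r*dd,dd],-1).reshape(-1,3)@P[:3,:3].T+P[:3,3]
    J=np.c_[(X[:,:2]-OJ)@RJ,X[:,2]]
    near=(abs(J[:,0])<75)&(abs(J[:,1])<75)
    for nm,a,b,r0 in(('flange',46,55,56),('stub top',108,116,20)):
        q=J[near&(J[:,2]>a)&(J[:,2]<b)];h=cv2.convexHull(q[:,:2].astype(np.float32)).reshape(-1,2)
        c,rad=cv2.minEnclosingCircle(h);s=least_squares(lambda k:np.hypot(*(h-k[:2]).T)-k[2],[0,0,r0],loss='soft_l1').x
        print(n,nm,len(q),'z %.1f'%np.median(q[:,2]),'enc',c,rad,'fit',s)
    red=(f['color'][:330,:,0]>100)&(f['color'][:330,:,1]<60)&(f['color'][:330,:,2]<60)
    q=J[red.ravel()&(J[:,0]<-40)&(J[:,0]>-190)&(abs(J[:,1])<40)]
    print(' red x max',np.percentile(q[:,0],99.5),'top block x',np.percentile(q[q[:,2]>90][:,0],[1,99]))
    for t,z in(('foot_grip',81),('wall_yellow',23),('wall_dark',23)):
        for k in landmark_of('wrist',t)[:1] if n=='now' else []: print(t,k['confidence'],(watz(f,k['uv'],z)[:2]-OJ)@RJ)
E
```

```text
t 30.13 jig xy [-0.875 -0.33 ] z 227.3 F jig [-0.358  1.101] Fz -0.1 Tz 0.04 head x 171.4 j6 -1.70 w 85.2
before flange 8978 z 50.4 enc (-1.479224443435669, 1.3690929412841797) 56.14494323730469 fit [-1.538  1.389 55.674]
before stub top 2209 z 112.3 enc (-1.6383025646209717, 1.3945648670196533) 20.09035873413086 fit [-1.561  1.286 19.738]
 red x max -98.60045036052175 top block x [-145.055 -122.671]
now flange 9346 z 50.4 enc (-8.997916221618652, 1.026735544204712) 63.00499725341797 fit [-2.269  1.39  56.082]
now stub top 2187 z 112.3 enc (-1.450903058052063, 1.1048613786697388) 20.013233184814453 fit [-1.49   1.256 19.696]
 red x max -57.51335554125059 top block x [-104.478  -81.032]
foot_grip 0.88 [-1.894  1.326]
wall_dark 0.83 [ 32.736 -35.972]
```

```bash
python3 - <<'E'
from h import *
for n in('j.npy','m.npy'):
    f=np.load(n,allow_pickle=True).item()
    P=np.array(f['pose']);d=f['depth'];v,u=np.mgrid[0:330,0:640]
    x=u-f['cx'];y=v-f['cy'];r=np.hypot(x,y)+1e-9;th=r/f['fx'];dd=d[:330]
    X=np.stack([np.tan(th)*x/r*dd,np.tan(th)*y/r*dd,dd],-1).reshape(-1,3)@P[:3,:3].T+P[:3,3]
    J=np.c_[(X[:,:2]-OJ)@RJ,X[:,2]];U=(J[:,0]+J[:,1])/2**.5;V=(J[:,0]-J[:,1])/2**.5
    w=(J[:,2]>31)&(J[:,2]<37)&(abs(J[:,0])<110)&(abs(J[:,1])<110)
    dk=w&(J[:,1]<-10)&(V>35);ye=w&(J[:,1]>0)&(U>30)
    for nm,m,A,B in(('dark',dk,V,U),('yellow',ye,U,V)):
        print(n,nm,m.sum(),'span',np.percentile(B[m],[1,99]))
        for lo in range(-80,60,15):
            k=m&(B>lo)&(B<lo+15)
            if k.sum()>30:print('  along',lo,'n',k.sum(),'face pct',np.percentile(A[k],[1,5,50,95,99]).round(1))
E
```

```text
j.npy dark 1479 span [-74.675  45.496]
  along -80 n 177 face pct [49.6 49.8 56.6 64.4 65. ]
  along -65 n 250 face pct [49.  49.6 56.1 64.8 65.7]
  along -50 n 260 face pct [49.3 49.7 57.1 64.7 65.5]
  along -35 n 212 face pct [49.8 50.7 58.5 64.7 65.5]
  along -20 n 124 face pct [55.8 56.8 61.4 65.2 66. ]
  along -5 n 98 face pct [58.9 59.4 62.3 65.5 65.7]
  along 10 n 127 face pct [55.6 56.5 61.  64.9 65.4]
  along 25 n 175 face pct [50.8 52.  58.7 64.9 65.6]
  along 40 n 56 face pct [55.3 56.6 61.9 65.1 65.3]
j.npy yellow 900 span [-67.996  52.945]
  along -80 n 66 face pct [41.2 41.8 48.7 56.5 57. ]
  along -65 n 260 face pct [41.7 41.9 49.1 56.9 57.6]
  along -50 n 235 face pct [41.9 42.5 50.4 57.4 58.1]
  along -35 n 82 face pct [48.9 50.  55.  57.5 58. ]
  along 25 n 107 face pct [45.9 47.1 54.  57.6 58.2]
  along 40 n 132 face pct [44.5 45.5 53.2 57.6 58.2]
m.npy dark 1503 span [-74.843  45.258]
  along -80 n 191 face pct [49.2 50.  56.8 64.7 65.7]
  along -65 n 255 face pct [49.3 49.6 56.6 64.8 65.5]
  along -50 n 259 face pct [49.4 49.9 57.3 64.9 65.5]
  along -35 n 223 face pct [49.3 50.3 58.  64.7 65.8]
  along -20 n 132 face pct [55.5 56.4 61.1 65.2 65.7]
  along -5 n 97 face pct [58.7 59.2 62.3 65.3 65.6]
  along 10 n 120 face pct [55.9 57.2 61.4 65.1 65.7]
  along 25 n 171 face pct [50.7 52.  59.  64.7 65.5]
  along 40 n 55 face pct [56.7 57.4 62.2 65.3 65.7]
m.npy yellow 836 span [-68.067  52.967]
  along -80 n 64 face pct [41.6 42.  48.9 56.8 57.5]
  along -65 n 260 face pct [41.7 42.1 49.3 57.1 58. ]
  along -50 n 220 face pct [41.7 42.3 50.2 57.3 58.2]
  along -35 n 69 face pct [49.9 50.8 55.1 58.  58.1]
  along 25 n 92 face pct [46.6 48.1 54.4 57.6 57.9]
  along 40 n 122 face pct [44.2 45.4 53.1 57.5 58.1]
```

In the last view's depth data the yellow face is 42.1 mm from the foot's axis, so the flat is bedded. The dark face is about 51.5 mm away, leaving a gap of roughly 1.5 mm. I'll slide the foot along yellow against dark, then re-snug the clamp.

arm_command:
  commands:
    - {"dx": 0, "dy": 0, "dz": 0, "yaw": -1}
    - {"dx": 0, "dy": 0, "dz": 0, "yaw": -1}
    - {"dx": 0, "dy": 0, "dz": 0, "yaw": -1}
    - {"dx": 0, "dy": 0, "dz": 0, "yaw": -1}
    - {"dx": 0, "dy": 0, "dz": 0, "yaw": -1}
    - {"dx": 0, "dy": 0, "dz": 0, "yaw": -1}
    - {"dx": 0, "dy": 0, "dz": 0, "yaw": -1}
    - {"dx": 0, "dy": 0, "dz": 0, "yaw": -1}

```text
clock: 30.95
eef_pos: [597.3, -129.8, 228.4]
eef_rot: [-0.273, 0.962, 0.0, -0.001]
contact_force: [-0.3, 0.6, 0.1]
gripper_width: 85.5
grip_force: 0.0
```

arm_command:
  commands:
    - {"dx": -0.002, "dy": 0.002, "dz": 0, "yaw": -1}
    - {"dx": 0, "dy": 0, "dz": 0.1, "yaw": 0}
    - {"dx": 0, "dy": 0, "dz": 0.12, "yaw": 0}
    - {"dx": 0, "dy": 0, "dz": 0.12, "yaw": 0}
    - {"dx": 0, "dy": 0, "dz": 0.12, "yaw": 0}
    - {"dx": 0, "dy": 0, "dz": 0.1, "yaw": 0}
    - {"dx": 0, "dy": 0, "dz": 0, "yaw": 0}
    - {"dx": 0, "dy": 0, "dz": 0, "yaw": 0}

```text
clock: 31.62
eef_pos: [596.3, -128.6, 59.3]
eef_rot: [-0.312, 0.95, 0.002, -0.002]
contact_force: [0.2, -0.6, 0.5]
gripper_width: 85.2
grip_force: 0.0
```

```bash
python3 -c "
from h import *
s=st()"
```

```text
t 31.62 jig xy [-1.214  0.481] z 59.3 F jig [ 0.328 -0.545] Fz 0.5 Tz -0.03 head x -143.6 j6 -2.49 w 85.2
```

arm_command:
  fingers: 0
  commands:
    - {"dx": 0, "dy": 0, "dz": 0, "yaw": 0}
    - {"dx": 0, "dy": 0, "dz": 0, "yaw": 0}
    - {"dx": 0, "dy": 0, "dz": 0, "yaw": 0}
    - {"dx": 0, "dy": 0, "dz": 0, "yaw": 0}
    - {"dx": 0, "dy": 0, "dz": 0, "yaw": 0}
    - {"dx": 0, "dy": 0, "dz": 0, "yaw": 0}
    - {"dx": 0, "dy": 0, "dz": 0, "yaw": 0}

```text
clock: 32.2
eef_pos: [599.0, -128.5, 63.3]
eef_rot: [-0.312, 0.95, -0.0, 0.001]
contact_force: [-2.7, 3.9, 6.6]
gripper_width: 38.9
grip_force: 59.9
```

```bash
cat >> h.py <<'E'
def uv():
    s=st();p=RJ.T@(s['eef_pos'][:2]-OJ);q=RJ.T@s['contact_force'][:2];k=2**.5
    print('   u %.2f v %.2f  Fu %.1f Fv %.1f'%((p[0]+p[1])/k,(p[0]-p[1])/k,(q[0]+q[1])/k,(q[0]-q[1])/k))
E
python3 -c "
from h import *
uv()"
```

```text
t 32.20 jig xy [1.502 1.018] z 63.3 F jig [-3.25   3.412] Fz 6.6 Tz -0.02 head x -143.6 j6 -2.49 w 38.9
   u 1.78 v 0.34  Fu 0.1 Fv -4.7
```

arm_command:
  commands:
    - {"dx": -0.004, "dy": -0.005, "dz": 0, "yaw": 0}
    - {"dx": 0, "dy": 0, "dz": 0, "yaw": 0}
    - {"dx": 0, "dy": 0, "dz": 0, "yaw": 0}

```text
clock: 32.45
eef_pos: [599.2, -128.6, 63.4]
eef_rot: [-0.312, 0.95, 0.001, -0.0]
contact_force: [-5.5, 3.6, 10.7]
gripper_width: 38.9
grip_force: 60.3
```

```bash
python3 -c "
from h import *
uv()"
```

```text
t 32.45 jig xy [1.641 0.998] z 63.4 F jig [-5.977  2.745] Fz 10.7 Tz -0.09 head x -143.6 j6 -2.49 w 38.9
   u 1.87 v 0.46  Fu -2.3 Fv -6.2
```

arm_command:
  commands:
    - {"dx": 0, "dy": -0.006, "dz": 0, "yaw": 0}
    - {"dx": 0, "dy": 0, "dz": 0, "yaw": 0}
    - {"dx": 0, "dy": 0, "dz": 0, "yaw": 0}

```text
clock: 32.7
eef_pos: [599.3, -128.7, 63.4]
eef_rot: [-0.312, 0.95, 0.002, -0.001]
contact_force: [-6.7, 8.6, 13.4]
gripper_width: 39.0
grip_force: 60.5
```

```bash
python3 -c "
from h import *
uv()"
```

```text
t 32.70 jig xy [1.786 0.879] z 63.4 F jig [-7.919  7.521] Fz 13.4 Tz -0.07 head x -143.6 j6 -2.49 w 39.0
   u 1.88 v 0.64  Fu -0.3 Fv -10.9
```

arm_command:
  commands:
    - {"dx": -0.004, "dy": -0.006, "dz": -0.003, "yaw": 0}
    - {"dx": 0, "dy": 0, "dz": 0, "yaw": 0}
    - {"dx": 0, "dy": 0, "dz": 0, "yaw": 0}

```text
clock: 32.95
eef_pos: [599.5, -128.8, 63.6]
eef_rot: [-0.312, 0.95, 0.003, -0.002]
contact_force: [-8.7, 7.3, 12.4]
gripper_width: 38.7
grip_force: 60.7
```

```bash
python3 -c "
from h import *
uv()"
```

```text
t 32.95 jig xy [2.013 0.812] z 63.6 F jig [-9.676  5.919] Fz 12.4 Tz -0.11 head x -143.6 j6 -2.49 w 38.7
   u 2.00 v 0.85  Fu -2.7 Fv -11.0
```

arm_command:
  fingers: 1
  commands:
    - {"dx": 0, "dy": 0, "dz": 0, "yaw": 0}
    - {"dx": 0, "dy": 0, "dz": 0, "yaw": 0}
    - {"dx": 0, "dy": 0, "dz": 0, "yaw": 0}
    - {"dx": 0, "dy": 0, "dz": 0, "yaw": 0}
    - {"dx": 0, "dy": 0, "dz": 0, "yaw": 0}
    - {"dx": 0, "dy": 0, "dz": -0.1, "yaw": 0}
    - {"dx": 0, "dy": 0, "dz": -0.12, "yaw": 0}
    - {"dx": 0, "dy": 0, "dz": -0.12, "yaw": 0}

```text
clock: 33.62
eef_pos: [602.8, -131.9, 163.8]
eef_rot: [-0.312, 0.95, 0.001, -0.001]
contact_force: [1.5, 0.8, -0.1]
gripper_width: 85.3
grip_force: 0.0
```

arm_command:
  commands:
    - {"dx": 0, "dy": 0, "dz": -0.12, "yaw": 1}
    - {"dx": 0, "dy": 0, "dz": -0.1, "yaw": 1}
    - {"dx": 0, "dy": 0, "dz": 0, "yaw": 1}
    - {"dx": 0, "dy": 0, "dz": 0, "yaw": 1}
    - {"dx": 0, "dy": 0, "dz": 0, "yaw": 1}
    - {"dx": 0, "dy": 0, "dz": 0, "yaw": 1}
    - {"dx": 0, "dy": 0, "dz": 0, "yaw": 1}
    - {"dx": 0, "dy": 0, "dz": 0, "yaw": 1}

```text
clock: 34.28
eef_pos: [603.6, -132.1, 229.8]
eef_rot: [0.034, 0.999, -0.0, 0.0]
contact_force: [0.3, 0.9, 0.2]
gripper_width: 85.6
grip_force: 0.0
```

arm_command:
  commands:
    - {"dx": 0, "dy": 0, "dz": 0, "yaw": 1}
    - {"dx": 0, "dy": 0, "dz": 0, "yaw": 0}
    - {"dx": 0, "dy": 0, "dz": 0, "yaw": 0}

```text
clock: 34.53
eef_pos: [603.6, -132.0, 229.8]
eef_rot: [0.074, 0.997, -0.0, -0.0]
contact_force: [0.0, 0.5, 1.0]
gripper_width: 85.8
grip_force: 0.0
```

```bash
cat > chk.py <<'E'
from h import *
from scipy.optimize import least_squares
def chk(f):
    P=np.array(f['pose']);d=f['depth'];v,u=np.mgrid[0:330,0:640]
    x=u-f['cx'];y=v-f['cy'];r=np.hypot(x,y)+1e-9;th=r/f['fx'];dd=d[:330]
    X=np.stack([np.tan(th)*x/r*dd,np.tan(th)*y/r*dd,dd],-1).reshape(-1,3)@P[:3,:3].T+P[:3,3]
    J=np.c_[(X[:,:2]-OJ)@RJ,X[:,2]];U=(J[:,0]+J[:,1])/2**.5;V=(J[:,0]-J[:,1])/2**.5
    near=(abs(J[:,0])<75)&(abs(J[:,1])<75)
    w=(J[:,2]>31)&(J[:,2]<37)&(abs(J[:,0])<110)&(abs(J[:,1])<110)
    dk=np.percentile(V[w&(J[:,1]<-10)&(V>35)&(U>-75)&(U<-40)],3);ye=np.percentile(U[w&(J[:,1]>0)&(U>30)&(V<-45)],3)
    for nm,a,b,r0 in(('flange',46,55,56),('stub top',108,116,20)):
        q=J[near&(J[:,0]>-57 if nm=='stub top' else near)&(J[:,2]>a)&(J[:,2]<b)]
        if nm=='flange': q=q[q[:,0]>-40]
        h=cv2.convexHull(q[:,:2].astype(np.float32)).reshape(-1,2)
        if nm=='flange': h=h[h[:,0]>-35]
        s=least_squares(lambda k:np.hypot(*(h-k[:2]).T)-k[2],[0,0,r0],loss='soft_l1').x
        U0,V0=(s[0]+s[1])/2**.5,(s[0]-s[1])/2**.5
        print(nm,'fit',s,'z %.1f'%np.median(q[:,2]),'to yellow %.1f (42)  to dark %.1f (50)'%(ye-U0,dk-V0))
    red=(f['color'][:330,:,0]>100)&(f['color'][:330,:,1]<60)&(f['color'][:330,:,2]<60)
    q=J[red.ravel()&(J[:,0]<-40)&(J[:,0]>-190)&(abs(J[:,1])<40)]
    print(' red x max',np.percentile(q[:,0],99.5),'top block x',np.percentile(q[q[:,2]>90][:,0],[1,99]))
E
python3 -c "
from chk import *
for n in('j','m'): chk(np.load(n+'.npy',allow_pickle=True).item())
f=grab_frame('wrist');uv();np.save('n.npy',f,allow_pickle=True);chk(f)"
```

```text
flange fit [-1.498  1.416 55.652] z 50.4 to yellow 41.9 (42)  to dark 51.6 (50)
stub top fit [-1.561  1.286 19.738] z 112.3 to yellow 42.0 (42)  to dark 51.6 (50)
 red x max -98.60045036052175 top block x [-145.055 -122.671]
flange fit [-1.716  1.336 55.75 ] z 50.4 to yellow 42.0 (42)  to dark 51.7 (50)
stub top fit [-1.49   1.256 19.696] z 112.3 to yellow 41.9 (42)  to dark 51.5 (50)
 red x max -57.51335554125059 top block x [-104.478  -81.032]
t 34.58 jig xy [ 6.53  -1.787] z 229.8 F jig [0.144 0.414] Fz -0.7 Tz -0.03 head x 171.5 j6 -1.71 w 85.4
   u 3.35 v 5.88  Fu 0.4 Fv -0.2
flange fit [-0.326  0.195 55.662] z 50.4 to yellow 42.0 (42)  to dark 49.9 (50)
stub top fit [-0.565  0.238 19.684] z 112.3 to yellow 42.1 (42)  to dark 50.1 (50)
 red x max -57.02240153873748 top block x [-103.508  -77.64 ]
```

Now yellow 42.0 mm and dark 50.0 mm: the foot is home. I'll re-snug the clamp.

arm_command:
  commands:
    - {"dx": 0.11, "dy": 0.003, "dz": 0, "yaw": 0}
    - {"dx": 0.11, "dy": 0, "dz": 0, "yaw": 0}
    - {"dx": 0.11, "dy": 0, "dz": 0, "yaw": 0}
    - {"dx": 0, "dy": 0, "dz": 0.11, "yaw": 0}
    - {"dx": 0, "dy": 0, "dz": 0.12, "yaw": 0}
    - {"dx": 0, "dy": 0, "dz": 0.12, "yaw": 0}
    - {"dx": 0, "dy": 0, "dz": 0.12, "yaw": 0}
    - {"dx": 0, "dy": 0, "dz": 0.11, "yaw": 0}

```text
clock: 35.25
eef_pos: [505.7, -116.2, 54.7]
eef_rot: [0.074, 0.997, -0.0, 0.0]
contact_force: [0.1, -0.8, -0.4]
gripper_width: 85.6
grip_force: 0.0
```

arm_command:
  commands:
    - {"dx": 0, "dy": 0, "dz": 0, "yaw": 0}
    - {"dx": 0, "dy": 0, "dz": 0, "yaw": 0}

```text
clock: 35.42
eef_pos: [504.4, -115.8, 54.7]
eef_rot: [0.074, 0.997, 0.001, -0.002]
contact_force: [-0.3, -0.2, 0.7]
gripper_width: 85.5
grip_force: 0.0
```

arm_command:
  fingers: 0
  commands:
    - {"dx": 0, "dy": 0, "dz": 0, "yaw": 0}
    - {"dx": 0, "dy": 0, "dz": 0, "yaw": 0}
    - {"dx": 0, "dy": 0, "dz": 0, "yaw": 0}
    - {"dx": 0, "dy": 0, "dz": 0, "yaw": 0}
    - {"dx": 0, "dy": 0, "dz": 0, "yaw": 0}
    - {"dx": 0, "dy": 0, "dz": 0, "yaw": 0}
    - {"dx": 0, "dy": 0, "dz": 0, "yaw": 0}
    - {"dx": 0, "dy": 0, "dz": 0, "yaw": 0}

```text
clock: 36.08
eef_pos: [506.9, -116.4, 57.7]
eef_rot: [0.075, 0.997, -0.0, 0.002]
contact_force: [-0.3, 0.5, 6.2]
gripper_width: 31.2
grip_force: 59.3
```

```bash
python3 -c "
from h import *
st()"
```

```text
t 36.08 jig xy [-91.386  -0.747] z 57.7 F jig [-0.324  0.423] Fz 6.2 Tz 0.04 head x 171.4 j6 -1.73 w 31.2
```

arm_command:
  commands:
    - {"dx": -0.007, "dy": 0, "dz": 0, "yaw": 0}
    - {"dx": 0, "dy": 0, "dz": 0, "yaw": 0}
    - {"dx": 0, "dy": 0, "dz": 0, "yaw": 0}

```text
clock: 36.33
eef_pos: [507.8, -116.5, 57.7]
eef_rot: [0.075, 0.997, -0.0, 0.001]
contact_force: [-2.8, 1.3, 8.0]
gripper_width: 31.5
grip_force: 59.8
```

```bash
python3 -c "
from h import *
st()"
```

```text
t 36.33 jig xy [-90.462  -0.742] z 57.7 F jig [-2.917  0.842] Fz 8.0 Tz 0.03 head x 171.4 j6 -1.73 w 31.5
```

arm_command:
  commands:
    - {"dx": -0.007, "dy": 0, "dz": 0, "yaw": 0}
    - {"dx": 0, "dy": 0, "dz": 0, "yaw": 0}
    - {"dx": 0, "dy": 0, "dz": 0, "yaw": 0}

```text
clock: 36.58
eef_pos: [507.9, -116.5, 57.7]
eef_rot: [0.075, 0.997, -0.0, -0.001]
contact_force: [-7.1, 0.9, 14.1]
gripper_width: 31.5
grip_force: 60.3
```

```bash
python3 -c "
from h import *
st()"
```

```text
t 36.58 jig xy [-90.426  -0.722] z 57.7 F jig [-7.143 -0.166] Fz 14.1 Tz 0.05 head x 171.4 j6 -1.73 w 31.5
```

Jaw moved 1 mm and stopped firm. A little more to be snug, then let go, lift clear and check.

arm_command:
  commands:
    - {"dx": -0.006, "dy": 0, "dz": 0, "yaw": 0}
    - {"dx": 0, "dy": 0, "dz": 0, "yaw": 0}
    - {"dx": 0, "dy": 0, "dz": 0, "yaw": 0}

```text
clock: 36.83
eef_pos: [507.9, -116.5, 57.6]
eef_rot: [0.075, 0.997, 0.0, -0.003]
contact_force: [-12.1, 0.9, 16.4]
gripper_width: 31.2
grip_force: 60.6
```

arm_command:
  fingers: 1
  commands:
    - {"dx": 0, "dy": 0, "dz": 0, "yaw": 0}
    - {"dx": 0, "dy": 0, "dz": 0, "yaw": 0}
    - {"dx": 0, "dy": 0, "dz": 0, "yaw": 0}
    - {"dx": 0, "dy": 0, "dz": 0, "yaw": 0}
    - {"dx": 0, "dy": 0, "dz": 0, "yaw": 0}
    - {"dx": 0, "dy": 0, "dz": -0.1, "yaw": 0}
    - {"dx": 0, "dy": 0, "dz": -0.12, "yaw": 0}
    - {"dx": 0, "dy": 0, "dz": -0.12, "yaw": 0}

```text
clock: 37.5
eef_pos: [510.8, -116.8, 157.9]
eef_rot: [0.075, 0.997, 0.0, -0.002]
contact_force: [1.2, 1.0, 0.5]
gripper_width: 85.3
grip_force: 0.0
```

arm_command:
  commands:
    - {"dx": -0.1, "dy": 0, "dz": -0.1, "yaw": 0}
    - {"dx": -0.1, "dy": 0, "dz": -0.1, "yaw": 0}
    - {"dx": -0.1, "dy": 0, "dz": -0.05, "yaw": 0}
    - {"dx": 0, "dy": 0, "dz": 0, "yaw": 0}
    - {"dx": 0, "dy": 0, "dz": 0, "yaw": 0}
    - {"dx": 0, "dy": 0, "dz": 0, "yaw": 0}

```text
clock: 38.0
eef_pos: [598.5, -130.0, 230.6]
eef_rot: [0.075, 0.997, 0.0, -0.001]
contact_force: [-0.2, -0.3, -0.6]
gripper_width: 85.0
grip_force: 0.0
```

```bash
python3 -c "
from chk import *
f=grab_frame('wrist');uv();chk(f)"
```

```text
t 38.05 jig xy [ 0.456 -0.526] z 230.2 F jig [0.271 0.099] Fz 0.7 Tz 0.04 head x 171.4 j6 -1.70 w 85.1
   u -0.05 v 0.69  Fu 0.3 Fv 0.1
flange fit [-0.323  0.25  55.685] z 50.4 to yellow 41.9 (42)  to dark 50.1 (50)
stub top fit [-0.468  0.283 19.737] z 112.3 to yellow 41.9 (42)  to dark 50.2 (50)
 red x max -56.77620535033376 top block x [-103.312  -80.406]
```

```bash
python3 -c "
from h import *
print(sign_off())"
```

```text
the job is handed in; nothing more can be done
None
```

The job is handed in: the foot stands on the jig bed with its flat bedded on the yellow wall and its round side against the dark wall (axis measured 41.9 mm and 50.1 mm from them; home is 42 and 50), the clamp is snug and released, and no bystander was touched, though the foot needed a second nudge against the dark wall and the clamp a second push.

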